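Load the laser marking fixtures

ROBOT

A 6-joint arm with a two-finger parallel gripper is mounted at the origin on the work surface. World frame = base frame: x ahead of the robot, y to its left, z up, the work surface at z = 0. Lengths are in mm, angles in degrees, forces in N, time in s.
With the tool pointing down it reaches from about 300 to 850 mm from the base axis. Payload 4.2 kg.
Tool frame: the origin (TCP) lies at the very end of the fingers, on their centre line; the grasp point (between the pads) lies 19 mm behind it (env.tcp_to_grasp is the distance from the TCP to the grasp point, in mm); z points along the fingers, y is the line along which they close (so a half turn about z gives the same grasp; the last joint's range is limited). The gripper opens to 91 mm and grips with 3 to 60 N. Pads are 32 mm wide; open, the fingers measure 118 mm over their backs; the gripper's body (76 mm by 178 mm) begins 60 mm behind the grasp point.
Start: joints at [-72.078, 18.312, 89.639, -0, 72.044, -1.146], TCP at [187.852, -543.469, 181.176] pointing down, gripper open.
Joint ranges: [-177.97, 177.97], [-48.28, 115.42], [12.27, 149.76], [-77.06, 257.06], [2.81, 150.46], [-146.56, 146.56]. Speed limits (degrees/s): [147.25, 147.25, 180, 180, 180, 180].

INTERFACE

Orientations are given as [roll, pitch, yaw] about the fixed x, y, z axes, in that order (R = Rz(yaw) Ry(pitch) Rx(roll)).
In Python, from workcell import env gives the robot as it stands.
- The arm moves only by the tool move_arm, never from a script. Its argument "plan" is a list of rows, each a list of 3 entries, a list of its own where there are three numbers: the shift along the world's x, y, z in cm, then the turn about the world's z in degrees, then the closure, from 0 (fully open) to 1 (shut). In form: [[[x, y, z], turn, claw], ...]. A call has 1 to 5 rows; each row shifts and turns the commanded pose from where the row before left it; what a row does not reach is not made up. A row lasts 1/10 s, in which the tool goes at most 50 mm and 8.59 degrees, less where a joint would pass 70% of its speed; a pose out of reach is approached as far as the arm can. A call is refused whole if a number of a shift passes 5 or a number of a turn 8.59, either way. A call with a gripper value outside its range is refused whole. The fingers move at their own pace and stop on an object; "squeeze" is the grip in N (left out, the last holds). Time passes only in rows, so rows that do not move let the fingers close. It gives the time, the measured TCP pose, the force, the opening and the grip force at its end, in the units of the state.
- env.state(): the state, without advancing time (a new reading comes with each control period).
- env.grab_frame(name): name is "scene" or "top"; returns a dict with "frame" (480x640x3 uint8, red, green, blue), "z_map" (480x640 float32, mm along the optical axis (not along the pixel's ray), 0 where there is no reading), "fovy" (degrees; the focal length in pixels is half the picture's height over the tangent of half this angle, whatever the lens; pixels are square), "cx", "cy" (the principal point, pixels), "D" ([k1, k2, p1, p2, k3] as OpenCV has them; the pictures are not rectified), "position" and "orientation" of the camera in the world. Camera axes: x right, y down, z forward; pixel columns grow to the right and rows downward; lengths in mm; the calibration is good to about 2 mm. A picture is of the moment at which its call begins.
- env.job_done(): hands the job in; it is judged then, once.
Trained networks look in a picture, given as the dict that the camera call returned (one of the last four; its "shot" number tells which), for a name from the list of things; names that differ only in an ending like _2 or _b are one class to them, and where a whole thing is asked for, a point or a joint stands for the part that bears it (a point fixed in the world has none). Each returns a list of dicts, best first, with "score" (0 to 1); they miss things now and then, are a little off and sometimes report something else, mostly with a low value. They report only what shows in the picture. A call takes as long as a camera call. They do not tell look-alikes from the thing itself.
- env.search_frame(picture, label): "point" ([column, row] in pixels, amid what is visible of it).
- env.landmark_of(picture, label): "point" ([column, row] in pixels: a listed point, or the origin of a listed thing).
The state is a dict: "time_s": time; "qpos": joint angles; "qvel": joint speeds; "effort": joint torques, N m; "ee_pos": TCP position; "ee_rot": TCP orientation; "force": force on the tool from outside, world axes, zero at the start; "torque": the same for the moment, N m; "gripper_width": finger opening in mm; "gripper_force": force on a finger pad.
Only numpy, scipy, OpenCV 4.12 (cv2) and the standard library are available. Lean on these libraries where they do the work, as an engineer would, in place of code of your own. Each camera call takes 0.05 s, during which the arm holds its last target. There are 200 camera calls.

TASK

Load the marking bed with the five loose steel parts: lay the hexagon nut, the round collar and the rectangular bar flat on the plates that carry their outlines, each centred on its outline and the bar turned to lie along its rectangle. Seat the taper sleeve fully home and upright in the taper cup, and seat the taper plug fully home and upright in that sleeve. Set every part down rather than dropping it, and leave all of them released and at rest.

Things in the scene. Friction and masses are not known exactly. Their poses are not given: they have to be found in the camera images.
- hex_nut: loose steel hexagon nut, 50 mm across flats, 24 mm high, lying flat, a dark bore (32 mm) marked on its top (solid, not open). Origin: centre of its underside, z up, x square to one pair of flats (the others at +-60 degrees). About 0.32 kg.
- collar: loose round steel collar, 40 mm outside, with an open 20 mm bore, 22 mm high, lying flat. Origin: centre of its underside, z up. About 0.16 kg.
- bar: loose rectangular steel bar piece, 64 mm (its x) by 34 mm (its y), 22 mm high, two small dark holes marked on its top. Origin: centre of its underside, z up. About 0.34 kg.
- sleeve: loose hollow steel taper sleeve, 44 mm high, on its narrow foot, open at both ends: outside 38 mm at the foot, 51 mm under the flange; flange 68 mm disc from 32 to 44 mm up (its top), gripped by the rim. Bore 30 mm at the foot, 47 mm at the top. Origin: centre of its foot, z up. 0.24 kg. Home in the cup: flange on the cup's rim, foot 12 mm above the cup's origin, 2 mm loose all round.
- plug: loose solid steel taper plug, 66 mm high, on its narrow foot: taper 28 mm at the foot to 41 mm at 34 mm up, shoulder disc 58 mm from 34 to 42 mm up, grip knob 28 mm from 42 to 66 mm up. Origin: centre of its foot, z up. 0.22 kg. Home in the sleeve: shoulder on the sleeve's top, foot 10 mm above the sleeve's foot, 2 mm loose all round.
- hex_plate: fixed flat grey-painted plate, 90 x 90 mm, 4 mm thick, lying on the table, with a dark hexagon (50 mm across flats inside the line, two flats square to x) outlined in its middle. Origin: centre of its underside (the outline's centre is straight above, its top face at +4 mm); z up; x and y along its edges.
- round_plate: fixed flat grey-painted plate, 90 x 90 mm, 4 mm thick, lying on the table, with a dark circle (40 mm inside the line) outlined in its middle. Origin: centre of its underside (the outline's centre is straight above, its top face at +4 mm); z up; x and y along its edges.
- bar_plate: fixed flat grey-painted plate, 90 x 90 mm, 4 mm thick, lying on the table, with a dark rectangle (64 mm along x by 34 mm along y inside the line) outlined in its middle. Origin: centre of its underside (the outline's centre is straight above, its top face at +4 mm); z up; x and y along its edges.
- taper_cup: fixed steel cup, open upwards, on a dark 90 x 90 mm, 6 mm thick base plate: a conical shell 38 mm high on the plate, 64 mm outside at its rim, which is 44 mm above the table; the bore narrows from 55 mm at the rim to about 40 mm at the plate. Origin: centre of the base plate's underside, z up.
Things that resemble listed ones, but are neither listed nor needed, are in the scene too. What is shaped like the bar_plate but orange is not meant.

How it is judged:
By the outcome, as a careful person would: the job done as asked, in the order asked, and still so for the second after the job is handed in, with the robot touching nothing.
It also fails if it takes over 128 s, if anything falls off the work surface, if the arm or the gripper's body presses on something with over 40 N, if the wrist force passes 120 N, or if a joint passes its speed limit or range.

## Working session

There is one attempt and no reset: what is moved stays moved. The work goes in short steps, Python scripts to look and compute and a tool call to move; the robot and the scene stay as the last step left them, time stands still between calls to the robot, and variables do not carry over. Pictures are saved under pics/ and viewed, at most 14 in all, crops included, and the job is handed in when it is done.

Besides the shell and the picture viewer there is one more tool, called after ">>>" in YAML: its name, and indented under it one key for each argument. move_arm: Moves the arm, as the interface text tells. Its arguments: {"type":"object","properties":{"plan":{"type":"array","items":{"type":"array"}},"squeeze":{"type":"number"}},"required":["plan"]}

```bash
mkdir -p pics; ls; cat > h.py <<'E'
import numpy as np, cv2
from workcell import env
from scipy.spatial.transform import Rotation as R
def cam(d):
    f=240/np.tan(np.radians(d['fovy'])/2)
    K=np.array([[f,0,d['cx']],[0,f,d['cy']],[0,0,1.]])
    o=np.array(d['orientation'],float)
    M=o if o.shape==(3,3) else R.from_euler('xyz',o,degrees=True).as_matrix()
    return K,np.array(d['D'],float),M,np.array(d['position'],float)
def ray(d,p):
    K,D,M,t=cam(d); u=cv2.undistortPoints(np.array(p,float).reshape(-1,1,2),K,D).reshape(-1,2)
    return (M@np.c_[u,np.ones(len(u))].T).T,t
def at_z(d,p,z):
    r,t=ray(d,p); return t+r*((z-t[2])/r[:,2])[:,None]
def cloud(d):
    v,u=np.mgrid[0:480,0:640]; r,t=ray(d,np.c_[u.ravel(),v.ravel()])
    K,D,M,t=cam(d); z=d['z_map'].ravel()
    P=t+r*z[:,None]; P[z==0]=np.nan
    return P.reshape(480,640,3)
def proj(d,P):
    K,D,M,t=cam(d); return cv2.projectPoints((np.array(P,float).reshape(-1,3)-t)@M,np.zeros(3),np.zeros(3),K,D)[0].reshape(-1,2)
def save(d,n): cv2.imwrite('pics/'+n,d['frame'][:,:,::-1])
E
python3 - <<'E'
from h import *
for n in('top','scene'):
    d=env.grab_frame(n); save(d,n+'1.png'); print(n,d['fovy'],d['cx'],d['cy'],d['D'],d['position'],d['orientation'])
    np.save(n+'1.npy',d,allow_pickle=True)
    P=cloud(d)
    for l in 'hex_nut collar bar sleeve plug hex_plate round_plate bar_plate taper_cup'.split():
        for k,r in (('L',env.landmark_of(d,l)),('S',env.search_frame(d,l))):
            for q in r[:4]:
                c,w=np.round(q['point']).astype(int); print(l,k,round(q['score'],2),np.round(q['point']),np.round(P[min(w,479),min(c,639)]))
print(env.state())
E
```

```text
pics
top 50.77668167814546 319.93839180193515 236.9032817893438 [0.03426847 0.         0.         0.         0.        ] [ 245.21672523  -19.11351809 1091.56172261] [-168.24677537   -0.37440279  -81.08892437]
hex_nut L 0.75 [478. 195.] [ 613. -320.   22.]
hex_nut L 0.2 [192. 234.] [432. 286.   7.]
hex_nut S 0.64 [478. 194.] [ 615. -319.   24.]
collar L 0.61 [356. 263.] [425. -78.   1.]
collar S 0.74 [356. 257.] [439. -76.  -3.]
collar S 0.44 [368. 166.] [626. -70.  64.]
bar L 0.81 [412. 224.] [ 526. -185.   21.]
bar S 0.62 [412. 222.] [ 530. -184.   22.]
sleeve L 0.59 [456. 265.] [ 455. -293.    2.]
sleeve S 0.81 [462. 263.] [ 461. -304.    6.]
plug L 0.76 [367. 175.] [614. -72.  41.]
plug S 0.93 [367. 168.] [622. -69.  64.]
hex_plate L 0.69 [282. 234.] [464.  93.   1.]
hex_plate S 0.66 [279. 231.] [469. 100.   1.]
round_plate L 0.8 [298. 174.] [604.  80.   8.]
bar_plate L 0.97 [178. 312.] [262. 280.   7.]
bar_plate L 0.94 [206. 150.] [629. 296.   3.]
bar_plate S 0.79 [207. 148.] [633. 294.   6.]
bar_plate S 0.79 [177. 310.] [266. 284.   3.]
taper_cup L 0.58 [190. 234.] [432. 292.   
[... 1230 characters left out ...]
06.] [ 544. -189.   23.]
{'time_s': 1.9, 'qpos': array([-7.20792404e+01,  1.83102732e+01,  8.96396222e+01,  3.23820026e-04,
        7.20438091e+01, -1.14534360e+00]), 'qvel': array([ 0.06284824,  0.009497  , -0.00635607,  0.06107131,  0.00694798,
        0.01603123]), 'effort': array([ 2.53046601e-04, -4.12345791e+01, -2.32228303e+01,  7.28462334e-02,
        3.77194094e-02, -7.64598571e-07]), 'ee_pos': array([ 187.84109421, -543.46724534,  181.18802498]), 'ee_rot': array([ 1.79993700e+02, -1.82159009e-04,  1.90660034e+01]), 'force': array([-0.30360218, -0.06912113,  0.76793008]), 'torque': array([0.01708449, 0.03762767, 0.01493207]), 'gripper_force': 0.0, 'gripper_width': 91.36080856797881}
```

View pictures.

View pics/top1.png

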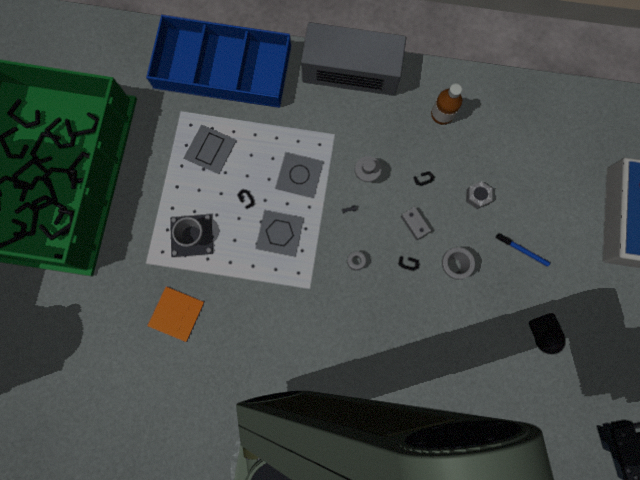

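View pics/scene1.png

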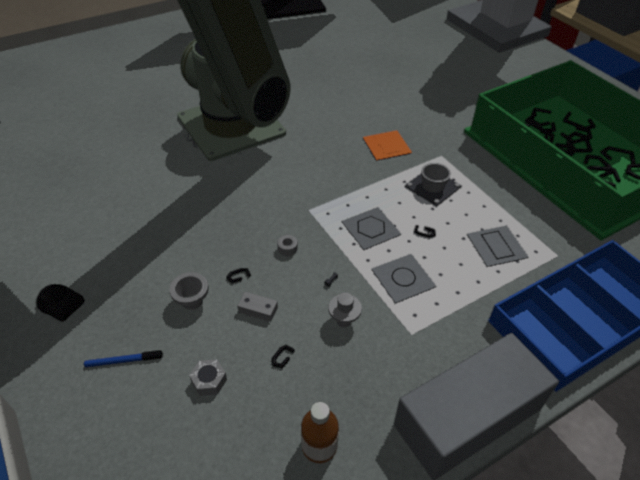

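The top view shows the nut (480,194), collar (357,260), bar (417,223), sleeve (459,262), plug (369,169), hex plate (281,232), round plate (299,174), cup (190,233). There are two bar-plate candidates: grey at (209,149) and orange at (176,313). The grey one has the rectangle outline and the orange one is excluded by the task. Next I'll rectify crops at the known heights.

```bash
cat >> h.py <<'E'
def rect(d,c,z,s=0.5,h=60):
    """view of plane z, x up->right? columns=+x, rows=-y, s mm/px"""
    n=int(2*h/s); j,i=np.meshgrid(np.arange(n),np.arange(n))
    P=np.stack([c[0]-h+(j+.5)*s, c[1]+h-(i+.5)*s, np.full((n,n),float(z))],-1)
    m=proj(d,P).astype(np.float32).reshape(n,n,2)
    return cv2.remap(d['frame'],m[...,0],m[...,1],cv2.INTER_CUBIC)
O=dict(hex_nut=((615,-320),24),collar=((432,-77),22),bar=((527,-187),22),sleeve=((460,-295),44),plug=((618,-72),42),
 hex_plate=((466,95),4),round_plate=((606,78),4),bar_plate=((632,286),4),taper_cup=((436,282),44))
E
python3 - <<'E'
from h import *
T=[np.load(n+'1.npy',allow_pickle=True).item() for n in('top','scene')]
t=[]
for k,(c,z) in O.items():
    for d in T:
        a=cv2.resize(rect(d,c,z),(144,144)); a=np.clip(a*1.6,0,255).astype(np.uint8); cv2.line(a,(72,66),(72,78),(255,0,0)); cv2.line(a,(66,72),(78,72),(255,0,0)); cv2.putText(a,k,(2,10),0,.35,(255,255,0)); t.append(a)
while len(t)<20:t.append(t[0]*0)
cv2.imwrite('pics/m1.png',np.vstack([np.hstack(t[i:i+5]) for i in range(0,20,5)])[:,:,::-1])
E
```

```text
(no output)
```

View pics/m1.png

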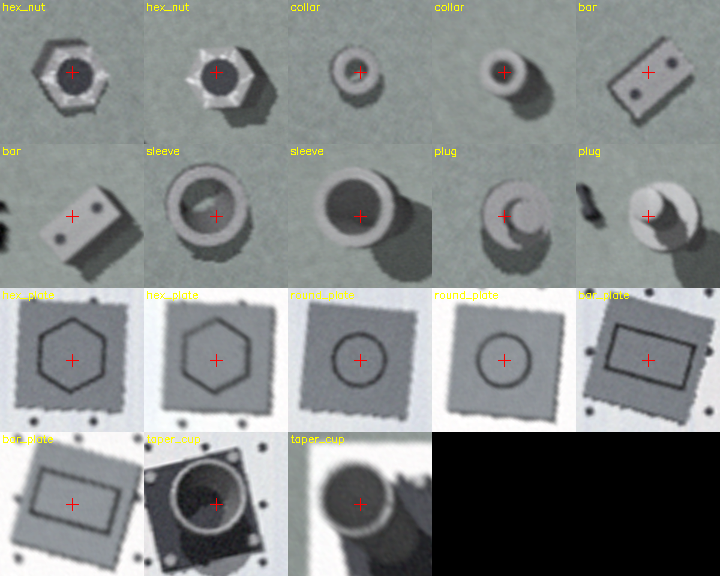

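```bash
cat >> h.py <<'E'
from scipy.optimize import minimize
def poly(v,n=40):
    v=np.array(v,float); w=np.roll(v,-1,0); s=np.linspace(0,1,n,endpoint=False)[:,None]
    return np.vstack([a+(b-a)*s for a,b in zip(v,w)])
def rc(a,b): return poly([(a,b),(-a,b),(-a,-b),(a,-b)])
def circ(r): 
    t=np.linspace(0,2*np.pi,160,endpoint=False); return np.c_[r*np.cos(t),r*np.sin(t)]
def hexa(f): return poly([(f/np.cos(np.pi/6)*np.cos(t),f/np.cos(np.pi/6)*np.sin(t)) for t in np.radians(np.arange(30,390,60))])
# (inner curve, outer curve, z, sign[inner brighter:+])
def shp(k,dz=0):
    S=dict(hex_nut=[(hexa(23.8),hexa(26.2),24,1)],collar=[(circ(18.8),circ(21.2),22,1)],bar=[(rc(30.8,15.8),rc(33.2,18.2),22,1)],
     sleeve=[(circ(32.8),circ(35.2),44,1),(circ(22.3),circ(24.7),44,-1)],plug=[(circ(27.8),circ(30.2),42,1),(circ(12.8),circ(15.2),66,1)],
     taper_cup=[(circ(30.8),circ(33.2),44,1),(circ(26.3),circ(28.7),44,-1)])
    sq=(rc(43.5,43.5),rc(46.5,46.5),4,-1)
    S['hex_plate']=[sq,(hexa(26),hexa(29),4,-1),(hexa(26),hexa(23),4,-1)]
    S['round_plate']=[sq,(circ(21),circ(24),4,-1),(circ(21),circ(18),4,-1)]
    S['bar_plate']=[sq,(rc(33,18),rc(36,21),4,-1),(rc(33,18),rc(30,15),4,-1)]
    return [(a,b,z+dz,s) for a,b,z,s in S[k]]
def fit(ds,k,g,dz=0,yaw0=None):
    ds=ds if isinstance(ds,list) else [ds]
    G=[cv2.GaussianBlur(cv2.cvtColor(d['frame'],cv2.COLOR_RGB2GRAY).astype(np.float32),(0,0),.6) for d in ds]
    def val(d,g_,c,z,p):
        a=np.radians(p[2]); q=c@np.array([[np.cos(a),np.sin(a)],[-np.sin(a),np.cos(a)]])+p[:2]
        m=proj(d,np.c_[q,np.full(len(q),z)]).astype(np.float32)
        return cv2.remap(g_,m[:,None,0],m[:,None,1],cv2.INTER_LINEAR)[:,0]
    def cost(p): return -sum(np.clip(s*(val(d,g_,i,z,p)-val(d,g_,o,z,p)),-30,40).mean() for d,g_ in zip(ds,G) for i,o,z,s in shp(k,dz))
    round_=k in('collar','sleeve','plug','taper_cup')
    ys=[0] if round_ else ([yaw0] if yaw0 is not None else np.arange(0,{'hex_nut':60,'hex_plate':60,'bar':180,'bar_plate':180}.get(k,90),6))
    best=min(((cost((g[0]+dx,g[1]+dy,y)),g[0]+dx,g[1]+dy,y) for dx in range(-16,17,4) for dy in range(-16,17,4) for y in ys))
    r=minimize(cost,best[1:],method='Nelder-Mead',options=dict(initial_simplex=np.array(best[1:])+np.array([[0,0,0],[3,0,0],[0,3,0],[0,0,5]]),xatol=.02,fatol=.01))
    return np.round([*r.x,-r.fun],2)
E
python3 - <<'E'
from h import *
T=[np.load(n+'1.npy',allow_pickle=True).item() for n in('top','scene')]
for k,(c,z) in O.items(): print(k,fit(T[0],k,c),fit(T[1],k,c))
E
```

```text
hex_nut [ 617.35 -323.28   34.2    16.82] [ 618.39 -324.46   33.69   19.8 ]
collar [429.79 -75.89  -3.16  10.42] [430.34 -76.88   6.01  10.86]
bar [ 531.8  -192.17   40.25   14.91] [ 532.7  -193.49   39.93   15.35]
sleeve [ 452.94 -286.91    3.76   32.85] [ 454.39 -287.51    2.61   37.98]
plug [629.9  -71.33   3.41  17.9 ] [ 6.3037e+02 -7.1890e+01  4.6000e-01  2.7060e+01]
hex_plate [465.66  98.48  -2.32  62.56] [467.43  97.18  -2.57  49.37]
round_plate [605.03  77.57  84.57  59.06] [606.6   76.41  84.53  58.84]
bar_plate [633.46 288.02 164.52  64.03] [635.07 287.08 164.6   46.79]
taper_cup [429.7  288.14   1.23  46.96] [431.22 288.46   6.12  17.19]
```

Both cameras agree to about 1.5 mm. Before planning I'll check for tall neighbours.

```bash
python3 - <<'E'
from h import *
d=np.load('top1.npy',allow_pickle=True).item(); P=cloud(d)
for n,(a,b,c,e) in dict(bottle=(425,80,470,125),grey=(300,20,410,100),blue=(145,15,295,110),green=(0,60,140,275),box=(600,150,640,270)).items():
    q=P[b:e,a:c].reshape(-1,3); q=q[(q[:,2]>25)]; print(n,np.nanpercentile(q,[1,99],axis=0).round())
E
```

```text
bottle [[ 774. -247.   26.]
 [ 815. -198.  122.]]
grey [[ 827. -108.   28.]
 [ 927.  107.   93.]]
blue [[758. 150.  25.]
 [919. 447.  52.]]
green [[319. 481.  25.]
 [718. 743. 111.]]
box [[ 509. -641.   26.]
 [ 725. -599.   75.]]
```

>>> move_arm:
  plan:
    - [[4,2,0],-5,0]
    - [[4,2,0],-5,0]
    - [[4,2,0],-5.07,0]
    - [[4,2,0],0,0]
    - [[4,2,0],0,0]
  squeeze: 30

```text
time_s: 2.4
ee_pos: [389.3, -442.6, 181.3]
ee_rot: [180.0, -0.0, 4.0]
force: [0.5, -0.1, 0.3]
gripper_width: 91.1
gripper_force: 0.0
```

>>> move_arm:
  plan:
    - [[4,2,0],0,0]
    - [[4,2,0],0,0]
    - [[4,2,0],0,0]
    - [[4,2,0],0,0]
    - [[4,2,0],0,0]

```text
time_s: 2.9
ee_pos: [589.4, -342.4, 181.2]
ee_rot: [180.0, 0.0, 4.0]
force: [-0.4, -2.2, 0.6]
gripper_width: 91.1
gripper_force: 0.0
```

>>> move_arm:
  plan:
    - [[3.0,1.96,-3],0,0]
    - [[0,0,-5],0,0]
    - [[0,0,-5],0,0]
    - [[0,0,0],0,0]
    - [[0,0,0],0,0]

```text
time_s: 3.4
ee_pos: [618.0, -324.0, 51.4]
ee_rot: [-180.0, 0.0, 4.0]
force: [0.6, 0.1, 0.3]
gripper_width: 91.3
gripper_force: 0.0
```

>>> move_arm:
  plan:
    - [[0,0,-3],0,0]
    - [[0,0,-1.7],0,0]
    - [[0,0,0],0,0.3]
    - [[0,0,0],0,0.5]
    - [[0,0,0],0,0.6]

```text
time_s: 3.9
ee_pos: [619.7, -325.1, 7.4]
ee_rot: [179.8, -0.3, 4.0]
force: [0.8, -0.6, 0.1]
gripper_width: 69.9
gripper_force: 0.0
```

>>> move_arm:
  plan:
    - [[0,0,0],0,1]
    - [[0,0,0],0,1]
    - [[0,0,0],0,1]
    - [[0,0,0],0,1]

```text
time_s: 4.3
ee_pos: [617.9, -323.9, 4.3]
ee_rot: [180.0, -0.0, 4.0]
force: [0.6, 0.5, 0.6]
gripper_width: 38.2
gripper_force: 0.0
```

```bash
python3 - <<'E'
from h import *
a=[]
for n in('top','scene'):
    d=env.grab_frame(n); p=proj(d,[617.9,-323.9,24])[0].astype(int); x,y=np.clip(p[0]-75,0,490),np.clip(p[1]-75,0,330)
    a.append(cv2.resize(d['frame'][y:y+150,x:x+150],(400,400)))
cv2.imwrite('pics/g1.png',np.hstack(a)[:,:,::-1])
s=env.state(); print(s['gripper_width'],s['gripper_force'],s['force'],s['ee_pos'])
E
```

```text
30.4353464340727 0.0 [0.74081771 0.55659035 0.22888007] [ 617.81114551 -323.86668194    4.13011117]
```

View pics/g1.png

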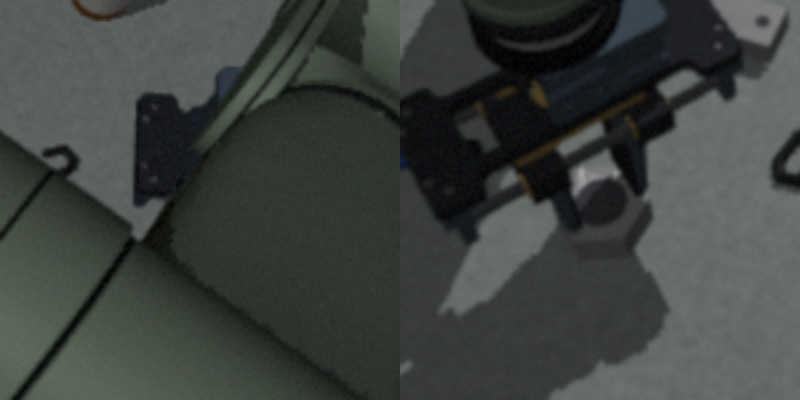

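```bash
python3 - <<'E'
from h import *
d=env.grab_frame('scene'); save(d,'s2.png'); np.save('s2.npy',d,allow_pickle=True)
p=proj(d,[617.9,-323.9,24])[0].astype(int); print(p)
x,y=p-75
im=np.clip(d['frame'][y:y+150,x:x+150].astype(float)*1.8,0,255).astype(np.uint8); im=cv2.resize(im,(600,600),interpolation=cv2.INTER_CUBIC)
s=env.state(); w=s['gripper_width']/2; print(s['gripper_width'],s['gripper_force'])
c=[617.9,-323.9]; u=np.array([-np.sin(np.radians(4)),np.cos(np.radians(4))])
for sg in(1,-1):
    for z,col in((4,(255,0,0)),(24,(0,255,0)),(60,(0,0,255))):
        q=(proj(d,[*(c+sg*w*u),z])[0]-(x,y))*4; cv2.circle(im,tuple(int(v) for v in q),4,col,-1)
nz=shp('hex_nut')[0][0]/23.8*25; a=np.radians(34)
for z in(0,24):
    q=nz@np.array([[np.cos(a),np.sin(a)],[-np.sin(a),np.cos(a)]])+c
    for v in (proj(d,np.c_[q,np.full(len(q),z)])-(x,y))*4: cv2.circle(im,tuple(int(t) for t in v),1,(255,255,0),-1)
cv2.imwrite('pics/g2.png',im[:,:,::-1])
E
```

```text
[207 373]
25.83439742635938 0.0
```

View pics/g2.png

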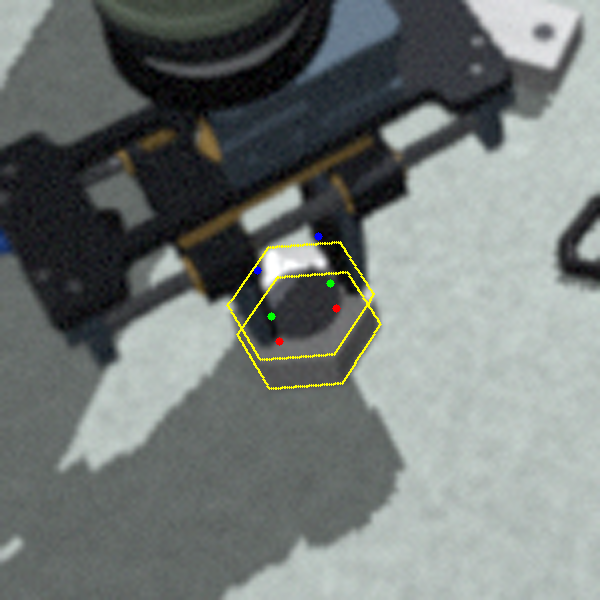

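```bash
python3 - <<'E'
from h import *
d=np.load('s2.npy',allow_pickle=True).item(); P=cloud(d); x,y=132,298
for q in((268,335),(262,320),(255,300),(248,280),(345,270),(350,255),(305,310),(295,265),(310,370)):
    c,r=x+q[0]//4,y+q[1]//4; print(q,np.nanmedian(P[r-1:r+2,c-1:c+2].reshape(-1,3),0).round())
s=env.state(); print({k:np.round(v,2) for k,v in s.items()})
E
```

```text
(268, 335) [ 637. -342.   45.]
(262, 320) [ 637. -344.   56.]
(255, 300) [ 637. -345.   73.]
(248, 280) [ 658. -346.  121.]
(345, 270) [ 633. -308.   58.]
(350, 255) [ 634. -305.   68.]
(305, 310) [ 622. -324.   24.]
(295, 265) [ 601. -321.   23.]
(310, 370) [ 642. -333.   16.]
{'time_s': np.float64(4.45), 'qpos': array([-2.860e+01,  3.697e+01,  8.472e+01, -1.000e-02,  5.831e+01,
        5.740e+01]), 'qvel': array([-0.03,  0.06, -0.07, -0.08, -0.  , -0.04]), 'effort': array([-0.000e+00, -5.503e+01, -2.050e+01,  6.000e-02, -4.000e-02,
        0.000e+00]), 'ee_pos': array([ 617.82, -323.83,    4.09]), 'ee_rot': array([-1.8e+02,  1.0e-02,  4.0e+00]), 'force': array([ 0.37, -0.69,  0.02]), 'torque': array([0.  , 0.03, 0.02]), 'gripper_force': np.float64(0.0), 'gripper_width': np.float64(25.83)}
```

>>> move_arm:
  plan:
    - [[0,0,0],0,1]
    - [[0,0,0],0,1]

```text
time_s: 4.65
ee_pos: [617.9, -323.8, 4.1]
ee_rot: [180.0, 0.0, 4.0]
force: [0.6, 0.7, -0.4]
gripper_width: 10.0
gripper_force: 0.0
```

>>> move_arm:
  plan:
    - [[0,0,3],0,0]
    - [[0,0,4],0,0]
    - [[0,0,3],0,0]
    - [[0,0,0],0,0]
    - [[0,0,0],0,0]

```text
time_s: 5.15
ee_pos: [618.0, -323.9, 104.8]
ee_rot: [180.0, -0.1, 4.0]
force: [-0.6, 0.7, -0.1]
gripper_width: 47.0
gripper_force: 0.0
```

```bash
python3 - <<'E'
from h import *
d=env.grab_frame('scene'); np.save('s3.npy',d,allow_pickle=True); s=env.state(); print(s['ee_pos'],s['gripper_width'],s['time_s'])
x,y=100,180
im=np.clip(d['frame'][y:y+225,x:x+225].astype(float)*1.8,0,255).astype(np.uint8); im=cv2.resize(im,(600,600),interpolation=cv2.INTER_CUBIC)
e=s['ee_pos']; w=s['gripper_width']/2; a=np.radians(4)
for off in(0,35):
  for sg in(1,-1):
    q=[e+[sg*t*-np.sin(a)+f*np.cos(a), sg*t*np.cos(a)+f*np.sin(a), off] for t in(w,w+13.5) for f in(-16,16)]
    for v in (proj(d,q)-(x,y))*600/225: cv2.circle(im,tuple(int(t) for t in v),3,(255,0,0) if off==0 else (0,255,0),-1)
cv2.imwrite('pics/g3.png',im[:,:,::-1])
E
```

```text
[ 617.20392376 -323.50000645  103.32361054] 51.255318084480805 5.2
```

View pics/g3.png

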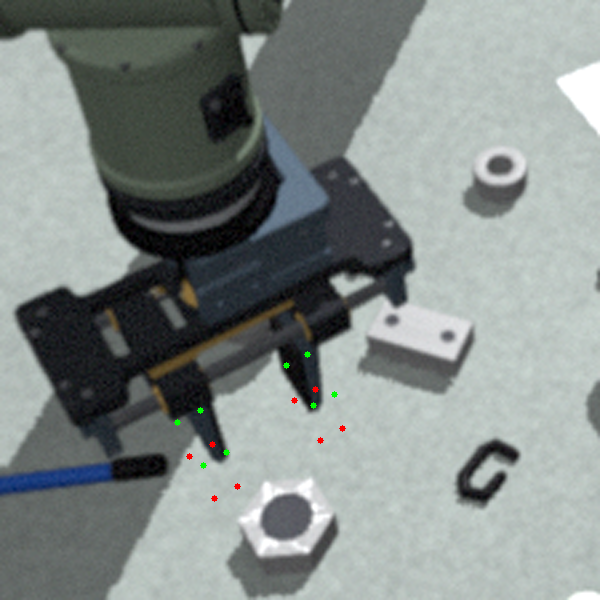

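```bash
python3 - <<'E'
from h import *
for f,x,y,k,L in(('s3.npy',100,180,600/225,((218,448),(210,430),(200,410),(308,398),(302,380),(298,365),(288,520))),('s2.npy',132,298,4,((268,335),(345,285),(345,270)))):
    d=np.load(f,allow_pickle=True).item(); P=cloud(d)
    for q in L:
        c,r=int(x+q[0]/k),int(y+q[1]/k); print(q,P[r-1:r+2,c-1:c+2,2].round().tolist(),np.nanmedian(P[r-1:r+2,c-1:c+2].reshape(-1,3),0).round())
E
```

```text
(218, 448) [[153.0, 153.0, 151.0], [152.0, 152.0, 151.0], [150.0, 149.0, 148.0]] [ 638. -353.  151.]
(210, 430) [[173.0, 174.0, 171.0], [170.0, 172.0, 167.0], [169.0, 169.0, 165.0]] [ 638. -354.  170.]
(200, 410) [[223.0, 222.0, 192.0], [190.0, 190.0, 190.0], [189.0, 190.0, 187.0]] [ 639. -355.  190.]
(308, 398) [[154.0, 152.0, 151.0], [151.0, 150.0, 149.0], [146.0, 150.0, 148.0]] [ 632. -299.  150.]
(302, 380) [[169.0, 171.0, 169.0], [167.0, 164.0, 167.0], [162.0, 166.0, 166.0]] [ 632. -300.  167.]
(298, 365) [[181.0, 187.0, 186.0], [177.0, 183.0, 183.0], [175.0, 180.0, 180.0]] [ 632. -301.  181.]
(288, 520) [[27.0, 27.0, 25.0], [22.0, 26.0, 24.0], [24.0, 24.0, 24.0]] [ 622. -324.   24.]
(268, 335) [[52.0, 45.0, 44.0], [49.0, 45.0, 44.0], [46.0, 43.0, 40.0]] [ 637. -342.   45.]
(345, 285) [[42.0, 49.0, 47.0], [37.0, 47.0, 42.0], [23.0, 38.0, 42.0]] [ 631. -309.   42.]
(345, 270) [[61.0, 58.0, 60.0], [60.0, 58.0, 56.0], [53.0, 52.0, 51.0]] [ 633. -308.   58.]
```

The measured fingertips sit about 35 mm above the reported TCP height, with lateral agreement good. So the fingers closed above the nut without touching it. I'll re-descend with a contact check to find the true height offset.

>>> move_arm:
  plan:
    - [[0,0,0],0,0]
    - [[0,0,0],0,0]
    - [[0,0,-3],0,0]
    - [[0,0,-4],0,0]
    - [[0,0,-3],0,0]

```text
time_s: 5.7
ee_pos: [616.6, -323.2, 1.2]
ee_rot: [-179.9, 0.2, 4.0]
force: [-0.3, -0.1, -0.1]
gripper_width: 90.3
gripper_force: 0.0
```

>>> move_arm:
  plan:
    - [[0,0,-1],0,0]
    - [[0,0,-1],0,0]
    - [[0,0,-0.3],0,0]
    - [[0,0,0],0,0]
    - [[0,0,0],0,0]

```text
time_s: 6.2
ee_pos: [618.8, -324.4, -17.3]
ee_rot: [179.9, -0.1, 4.0]
force: [-0.0, 0.1, -0.6]
gripper_width: 91.0
gripper_force: 0.0
```

```bash
python3 - <<'E'
from h import *
d=env.grab_frame('scene'); np.save('s4.npy',d,allow_pickle=True); s=env.state(); print(s['ee_pos'],s['gripper_width'],s['force'],s['time_s'])
x,y=120,260
im=np.clip(d['frame'][y:y+150,x:x+150].astype(float)*1.8,0,255).astype(np.uint8); im=cv2.resize(im,(600,600),interpolation=cv2.INTER_CUBIC)
e=s['ee_pos']; w=s['gripper_width']/2; a=np.radians(4)
for off in(28,35):
  for sg in(1,-1):
    q=[e+[sg*t*-np.sin(a)+f*np.cos(a), sg*t*np.cos(a)+f*np.sin(a), off] for t in(w,w+13.5) for f in(-16,16)]
    for v in (proj(d,q)-(x,y))*4: cv2.circle(im,tuple(int(t) for t in v),3,(255,0,0) if off==28 else (0,255,0),-1)
cv2.imwrite('pics/g4.png',im[:,:,::-1])
E
```

```text
[ 618.75484099 -324.36491037  -17.31647031] 91.36701162098424 [ 1.14766934 -0.91893454 -0.02277799] 6.25
```

View pics/g4.png

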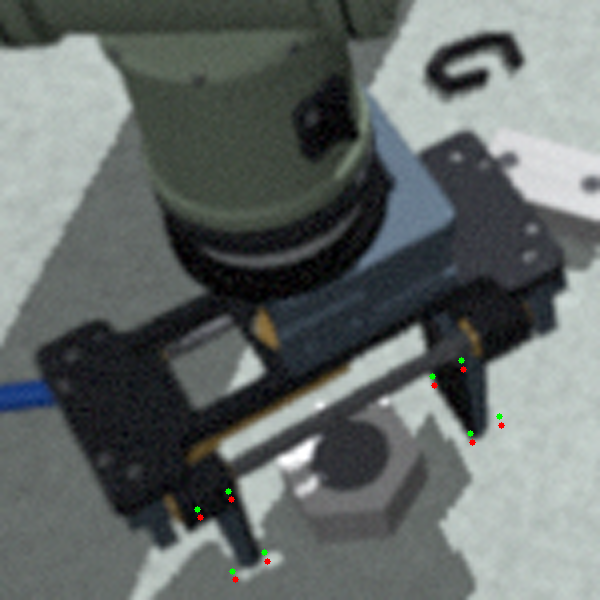

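>>> move_arm:
  plan:
    - [[-0.09,0.05,-0.3],0,0]
    - [[0,0,-0.3],0,0]
    - [[0,0,-0.2],0,0]
    - [[0,0,0],0,0]

```text
time_s: 6.65
ee_pos: [616.6, -323.2, -27.3]
ee_rot: [-180.0, 0.0, 4.0]
force: [0.2, -0.1, -0.8]
gripper_width: 91.6
gripper_force: 0.0
```

>>> move_arm:
  plan:
    - [[0,0,-0.1],0,0]
    - [[0,0,-0.1],0,0]
    - [[0,0,0],0,0]

```text
time_s: 6.95
ee_pos: [616.9, -323.3, -29.0]
ee_rot: [-180.0, 0.0, 4.0]
force: [0.1, 0.0, 0.6]
gripper_width: 91.3
gripper_force: 0.0
```

>>> move_arm:
  plan:
    - [[0,0,-0.1],0,0]
    - [[0,0,-0.1],0,0]
    - [[0,0,0],0,0]

```text
time_s: 7.25
ee_pos: [616.8, -323.3, -31.0]
ee_rot: [-180.0, 0.0, 4.0]
force: [-0.4, -1.0, -0.3]
gripper_width: 91.0
gripper_force: 0.0
```

>>> move_arm:
  plan:
    - [[0,0,-0.1],0,0]
    - [[0,0,-0.1],0,0]
    - [[0,0,0],0,0]

```text
time_s: 7.55
ee_pos: [617.0, -323.4, -32.4]
ee_rot: [180.0, -0.0, 4.0]
force: [-0.9, 0.6, 2.6]
gripper_width: 91.3
gripper_force: 1.3
```

>>> move_arm:
  plan:
    - [[0,0,-0.1],0,0]
    - [[0,0,-0.1],0,0]
    - [[0,0,0],0,0]

```text
time_s: 7.85
ee_pos: [617.1, -323.4, -32.5]
ee_rot: [180.0, -0.0, 4.0]
force: [-2.7, 2.2, 12.4]
gripper_width: 91.4
gripper_force: 5.9
```

Contact is at reported −32.3, so true tip z = reported + 32.3. I'll rise about 5 mm and grip.

>>> move_arm:
  plan:
    - [[0,0,0.6],0,0]
    - [[0,0,0],0,0.3]
    - [[0,0,0],0,0.6]
    - [[0,0,0],0,1]
    - [[0,0,0],0,1]

```text
time_s: 8.35
ee_pos: [616.7, -323.2, -29.4]
ee_rot: [-180.0, 0.0, 4.0]
force: [-0.1, -0.4, 1.0]
gripper_width: 62.3
gripper_force: 0.0
```

>>> move_arm:
  plan:
    - [[0,0,0],0,1]
    - [[0,0,0],0,1]
    - [[0,0,0],0,1]

```text
time_s: 8.65
ee_pos: [616.9, -323.3, -29.1]
ee_rot: [-180.0, 0.0, 4.0]
force: [0.4, -0.7, -1.0]
gripper_width: 49.9
gripper_force: 30.0
```

>>> move_arm:
  plan:
    - [[0,0,1],0,1]
    - [[0,0,3],0,1]
    - [[0,0,4],0,1]
    - [[0,0,2],0,1]
    - [[0,0,0],0,1]

```text
time_s: 9.15
ee_pos: [619.2, -324.6, 75.7]
ee_rot: [179.7, -0.4, 4.0]
force: [-0.2, -0.8, -2.3]
gripper_width: 50.0
gripper_force: 30.0
```

>>> move_arm:
  plan:
    - [[-1.2,3.2,0],2,1]
    - [[-1.2,3.2,0],2,1]
    - [[-1.2,3.2,0],2,1]
    - [[-1.2,3.2,0],2,1]
    - [[-1.2,3.2,0],2,1]

```text
time_s: 9.65
ee_pos: [554.9, -161.7, 69.4]
ee_rot: [-179.9, 0.2, 14.1]
force: [0.2, 1.2, -2.4]
gripper_width: 50.0
gripper_force: 30.0
```

>>> move_arm:
  plan:
    - [[-1.2,3.2,0],2,1]
    - [[-1.2,3.2,0],2,1]
    - [[-1.2,3.2,0],2,1]
    - [[-1.2,3.2,0],2,1]
    - [[-1.2,3.2,0],2,1]

```text
time_s: 10.15
ee_pos: [494.9, -2.2, 69.8]
ee_rot: [-179.9, 0.2, 24.1]
force: [0.4, -0.0, -2.8]
gripper_width: 49.6
gripper_force: 30.0
```

>>> move_arm:
  plan:
    - [[-1.2,3.2,0],2,1]
    - [[-1.0,3.2,0],1.6,1]
    - [[-0.9,3.6,0],0,1]
    - [[0,0,0],0,1]
    - [[0,0,0],0,1]

```text
time_s: 10.65
ee_pos: [464.8, 96.8, 70.2]
ee_rot: [-180.0, 0.1, 27.7]
force: [0.4, -0.0, -3.3]
gripper_width: 49.6
gripper_force: 30.0
```

>>> move_arm:
  plan:
    - [[0.1,0.05,-3],0,1]
    - [[0,0,-3],0,1]
    - [[0,0,-2],0,1]
    - [[0,0,-0.8],0,1]
    - [[0,0,0],0,1]

```text
time_s: 11.15
ee_pos: [466.2, 96.1, -17.9]
ee_rot: [-180.0, 0.2, 27.5]
force: [-0.4, 0.4, -2.2]
gripper_width: 49.8
gripper_force: 30.0
```

>>> move_arm:
  plan:
    - [[0,0,-0.2],0,1]
    - [[0,0,-0.1],0,1]
    - [[0,0,-0.1],0,1]
    - [[0,0,0],0,1]

```text
time_s: 11.55
ee_pos: [467.3, 97.2, -20.3]
ee_rot: [180.0, -0.1, 27.6]
force: [-0.2, 0.3, -2.9]
gripper_width: 49.9
gripper_force: 30.0
```

>>> move_arm:
  plan:
    - [[0,0,-0.2],0,1]
    - [[0,0,0],0,1]
    - [[0,0,0],0,1]

```text
time_s: 11.85
ee_pos: [466.9, 97.2, -22.8]
ee_rot: [180.0, 0.0, 27.6]
force: [-0.4, 0.1, -2.8]
gripper_width: 49.9
gripper_force: 30.0
```

>>> move_arm:
  plan:
    - [[-0.12,0,-0.1],0,1]
    - [[0,0,-0.1],0,1]
    - [[0,0,0],0,1]
    - [[0,0,0],0,1]

```text
time_s: 12.25
ee_pos: [465.8, 97.1, -24.9]
ee_rot: [180.0, 0.0, 27.6]
force: [-0.6, 0.6, -3.5]
gripper_width: 49.6
gripper_force: 30.0
```

>>> move_arm:
  plan:
    - [[0,0,-0.1],0,1]
    - [[0,0,0],0,1]

```text
time_s: 12.45
ee_pos: [465.9, 97.2, -25.2]
ee_rot: [180.0, -0.0, 27.6]
force: [-1.4, -1.0, 4.1]
gripper_width: 49.7
gripper_force: 30.0
```

Contact is at −25.2, as predicted. Next I'll release, lift and move aside to check.

>>> move_arm:
  plan:
    - [[0,0,0],0,0.45]
    - [[0,0,0],0,0.4]
    - [[0,0,0],0,0.2]
    - [[0,0,0],0,0]
    - [[0,0,0],0,0]

```text
time_s: 12.95
ee_pos: [465.8, 97.1, -25.9]
ee_rot: [180.0, -0.0, 27.6]
force: [0.3, -0.3, 0.7]
gripper_width: 76.1
gripper_force: 0.0
```

>>> move_arm:
  plan:
    - [[0,0,2],0,0]
    - [[0,0,4],0,0]
    - [[0,0,4],0,0]
    - [[0,-4,0],0,0]
    - [[0,-4,0],0,0]

```text
time_s: 13.45
ee_pos: [467.0, 16.9, 75.7]
ee_rot: [179.9, -0.2, 27.8]
force: [1.1, -0.1, -1.0]
gripper_width: 91.1
gripper_force: 0.0
```

>>> move_arm:
  plan:
    - [[0,-4,0],0,0]
    - [[0,-4,0],0,0]
    - [[0,0,0],0,0]
    - [[0,0,0],0,0]

```text
time_s: 13.85
ee_pos: [465.6, -63.4, 74.0]
ee_rot: [-180.0, 0.0, 27.5]
force: [0.1, 1.2, 0.8]
gripper_width: 91.6
gripper_force: 0.0
```

```bash
python3 - <<'E'
from h import *
for n in('top','scene'):
    d=env.grab_frame(n); np.save(n+'2.npy',d,allow_pickle=True); print(n,fit(d,'hex_nut',(466,97),4),fit(d,'hex_plate',(466,97)), fit(d,'collar',(430,-76)))
print(env.state()['ee_pos'],env.state()['time_s'])
E
```

```text
top [465.29  96.29  57.52  26.12] [465.72  98.63  -2.33  51.51] [ 4.4706e+02 -9.1020e+01  1.0000e-02  3.0500e+00]
scene [468.08  95.29  56.11  16.32] [467.96  96.47  -2.54  42.22] [430.16 -76.57   2.05   9.98]
[465.58449225 -62.11501105  74.02970289] 13.95
```

The nut sits about 2 mm low in y relative to its outline in both cameras. I'll regrip it and shift it +2 mm.

>>> move_arm:
  plan:
    - [[0,4,0],0,0]
    - [[0,4,0],0,0]
    - [[0,4,0],0,0]
    - [[0,4,0],0,0]
    - [[0,0,-4],0,0]

```text
time_s: 14.45
ee_pos: [470.5, 103.5, 37.7]
ee_rot: [179.8, -0.8, 28.0]
force: [2.1, -0.5, 0.1]
gripper_width: 91.3
gripper_force: 0.0
```

>>> move_arm:
  plan:
    - [[0,0,-4],0,0]
    - [[0,0,-1.7],0,0]
    - [[0,0,0],0,0.4]
    - [[0,0,0],0,1]
    - [[0,0,0],0,1]

```text
time_s: 14.95
ee_pos: [466.9, 97.8, -21.6]
ee_rot: [180.0, -0.2, 27.6]
force: [0.6, -0.1, -0.3]
gripper_width: 69.7
gripper_force: 0.0
```

>>> move_arm:
  plan:
    - [[0,0,0],0,1]
    - [[0,0,0],0,1]
    - [[0,0,0],0,1]
    - [[0,0,0],0,1]

```text
time_s: 15.35
ee_pos: [466.3, 97.2, -22.0]
ee_rot: [180.0, -0.1, 27.6]
force: [-0.8, -0.1, 5.9]
gripper_width: 49.8
gripper_force: 30.0
```

>>> move_arm:
  plan:
    - [[0,0,0.4],0,1]
    - [[0,0.2,0],0,1]
    - [[0,0,0],0,1]
    - [[0,0,0],0,1]

```text
time_s: 15.75
ee_pos: [465.4, 99.1, -19.2]
ee_rot: [-180.0, 0.0, 27.6]
force: [0.1, 0.1, -2.8]
gripper_width: 49.9
gripper_force: 30.0
```

>>> move_arm:
  plan:
    - [[0,0,-0.2],0,1]
    - [[0,0,-0.1],0,1]
    - [[0,0,0],0,1]
    - [[0,0,0],0,1]

```text
time_s: 16.15
ee_pos: [465.7, 99.1, -22.0]
ee_rot: [180.0, 0.0, 27.6]
force: [0.8, -0.7, -3.0]
gripper_width: 49.7
gripper_force: 30.0
```

>>> move_arm:
  plan:
    - [[0,0,-0.1],0,1]
    - [[0,0,0],0,1]

```text
time_s: 16.35
ee_pos: [465.7, 99.1, -22.1]
ee_rot: [180.0, -0.0, 27.6]
force: [-2.4, -1.0, 5.7]
gripper_width: 49.7
gripper_force: 30.0
```

>>> move_arm:
  plan:
    - [[0,0,-0.05],0,1]
    - [[0,0,0],0,1]

```text
time_s: 16.55
ee_pos: [465.8, 99.1, -22.0]
ee_rot: [180.0, -0.0, 27.6]
force: [-3.5, -0.7, 10.7]
gripper_width: 50.1
gripper_force: 30.0
```

>>> move_arm:
  plan:
    - [[0,0,0.05],0,0.45]
    - [[0,0,0],0,0.4]
    - [[0,0,0],0,0.2]
    - [[0,0,0],0,0]
    - [[0,0,0],0,0]

```text
time_s: 17.05
ee_pos: [465.8, 99.1, -22.9]
ee_rot: [180.0, -0.0, 27.6]
force: [-0.2, 0.7, -0.8]
gripper_width: 75.7
gripper_force: 0.0
```

>>> move_arm:
  plan:
    - [[0,0,2],0,0]
    - [[0,0,4],0,0]
    - [[0,0,3],7.8,0]
    - [[-0.7,-3.5,0],7.8,0]
    - [[-0.7,-3.5,0],7.8,0]

```text
time_s: 17.55
ee_pos: [452.7, 28.9, 68.3]
ee_rot: [179.9, -0.1, 51.5]
force: [0.7, -0.2, -0.3]
gripper_width: 91.0
gripper_force: 0.0
```

>>> move_arm:
  plan:
    - [[-0.7,-3.5,0],7.8,0]
    - [[-0.7,-3.5,0],7.8,0]
    - [[-0.7,-3.4,0],7.8,0]
    - [[0,0,0],7.8,0]
    - [[0,0,0],7.8,0]

```text
time_s: 18.05
ee_pos: [430.5, -76.0, 67.1]
ee_rot: [180.0, -0.0, 90.2]
force: [0.8, -0.0, 0.8]
gripper_width: 91.2
gripper_force: 0.0
```

>>> move_arm:
  plan:
    - [[0,0,0],0,0]
    - [[0,0,0],0,0]

```text
time_s: 18.25
ee_pos: [430.8, -74.8, 67.1]
ee_rot: [180.0, -0.0, 89.8]
force: [0.3, -0.5, 0.6]
gripper_width: 91.1
gripper_force: 0.0
```

```bash
python3 - <<'E'
from h import *
for n in('top','scene'):
    d=env.grab_frame(n); np.save(n+'3.npy',d,allow_pickle=True); print(n,fit(d,'hex_nut',(466,97),4), fit(d,'collar',(430,-76)))
print(env.state()['ee_pos'],env.state()['ee_rot'],env.state()['time_s'])
E
```

```text
top [465.02  97.63  57.74  26.16] [441.35 -78.76   4.45   4.76]
scene [467.56  96.64  -1.49  13.48] [430.11 -76.47   1.5   13.1 ]
[430.78158693 -74.65070188  67.12868846] [ 1.79998116e+02 -1.21882387e-03  8.99172977e+01] 18.35
```

>>> move_arm:
  plan:
    - [[0,0,-3],0,0]
    - [[0,0,-3],0,0]
    - [[0,0,-2],0,0]
    - [[0,0,-1.2],0,0]
    - [[0,0,0],0,0]

```text
time_s: 18.85
ee_pos: [429.4, -74.3, -26.2]
ee_rot: [-179.8, -0.0, 90.0]
force: [-1.5, 0.3, 0.4]
gripper_width: 91.0
gripper_force: 0.0
```

>>> move_arm:
  plan:
    - [[0,0,-0.3],0,0.1]
    - [[0,0,0],0,0.3]
    - [[0,0,0],0,0.5]
    - [[0,0,0],0,1]
    - [[0,0,0],0,1]

```text
time_s: 19.35
ee_pos: [431.0, -74.9, -27.4]
ee_rot: [179.9, 0.0, 90.0]
force: [0.1, -0.4, 0.5]
gripper_width: 54.0
gripper_force: 0.0
```

>>> move_arm:
  plan:
    - [[0,0,0],0,1]
    - [[0,0,0],0,1]
    - [[0,0,0],0,1]
    - [[0,0,0],0,1]

```text
time_s: 19.75
ee_pos: [430.6, -74.9, -27.7]
ee_rot: [-180.0, -0.0, 90.0]
force: [-0.3, -0.5, 2.7]
gripper_width: 39.1
gripper_force: 30.0
```

>>> move_arm:
  plan:
    - [[0,0,2],0,1]
    - [[0,0,4],0,1]
    - [[0,0,3],0,1]
    - [[2.9,2.6,0],0,1]
    - [[2.9,2.6,0],0,1]

```text
time_s: 20.25
ee_pos: [489.8, -22.7, 63.4]
ee_rot: [179.8, 0.0, 89.9]
force: [0.7, -0.5, -1.7]
gripper_width: 39.1
gripper_force: 30.0
```

>>> move_arm:
  plan:
    - [[2.9,2.6,0],0,1]
    - [[2.9,2.5,0],0,1]
    - [[2.9,2.5,0],0,1]
    - [[3.0,2.5,0],0,1]
    - [[0,0,0],0,1]

```text
time_s: 20.75
ee_pos: [609.6, 81.3, 61.4]
ee_rot: [179.8, -0.1, 90.1]
force: [-0.5, 0.3, -1.5]
gripper_width: 39.2
gripper_force: 30.0
```

>>> move_arm:
  plan:
    - [[0,0,-3],0,1]
    - [[0,0,-3],0,1]
    - [[0,0,-2],0,1]
    - [[0,0,0],0,1]
    - [[0,0,0],0,1]

```text
time_s: 21.25
ee_pos: [605.4, 77.8, -17.9]
ee_rot: [-180.0, 0.0, 90.0]
force: [-0.1, -0.7, -2.0]
gripper_width: 39.3
gripper_force: 30.0
```

>>> move_arm:
  plan:
    - [[0,0.07,-0.3],0,1]
    - [[0,0,-0.2],0,1]
    - [[0,0,0],0,1]
    - [[0,0,0],0,1]

```text
time_s: 21.65
ee_pos: [606.0, 78.9, -22.3]
ee_rot: [179.9, -0.0, 90.0]
force: [-0.5, -0.2, -1.2]
gripper_width: 39.2
gripper_force: 30.0
```

>>> move_arm:
  plan:
    - [[0,0,-0.1],0,1]
    - [[0,0,0],0,1]

```text
time_s: 21.85
ee_pos: [606.0, 78.9, -23.6]
ee_rot: [180.0, -0.0, 90.0]
force: [0.5, 0.4, -1.6]
gripper_width: 39.2
gripper_force: 30.0
```

>>> move_arm:
  plan:
    - [[0,0,-0.1],0,1]
    - [[0,0,0],0,1]

```text
time_s: 22.05
ee_pos: [606.0, 78.9, -23.7]
ee_rot: [180.0, -0.0, 90.0]
force: [-1.5, -0.4, 5.2]
gripper_width: 38.7
gripper_force: 30.0
```

>>> move_arm:
  plan:
    - [[0,0,0.05],0,0.55]
    - [[0,0,0],0,0.5]
    - [[0,0,0],0,0.3]
    - [[0,0,0],0,0]
    - [[0,0,0],0,0]

```text
time_s: 22.55
ee_pos: [605.7, 78.8, -24.5]
ee_rot: [-180.0, 0.0, 90.0]
force: [-0.1, 0.3, -0.3]
gripper_width: 66.6
gripper_force: 0.0
```

>>> move_arm:
  plan:
    - [[0,0,2],0,0]
    - [[0,0,4],0,0]
    - [[0,0,3],0,0]
    - [[-0.9,-3.4,0],-6.25,0]
    - [[-0.9,-3.4,0],-6.25,0]

```text
time_s: 23.05
ee_pos: [588.5, 10.8, 67.0]
ee_rot: [179.8, -0.0, 77.4]
force: [-0.8, -0.3, -0.4]
gripper_width: 91.0
gripper_force: 0.0
```

>>> move_arm:
  plan:
    - [[-0.9,-3.4,0],-6.25,0]
    - [[-0.9,-3.4,0],-6.25,0]
    - [[-0.9,-3.4,0],-6.25,0]
    - [[-0.9,-3.4,0],-6.25,0]
    - [[-0.9,-3.4,0],-6.25,0]

```text
time_s: 23.55
ee_pos: [542.2, -160.5, 65.7]
ee_rot: [180.0, -0.0, 46.0]
force: [0.5, 0.2, -0.1]
gripper_width: 91.3
gripper_force: 0.0
```

>>> move_arm:
  plan:
    - [[-1.1,-3.2,0],-6.25,0]
    - [[0,0,0],0,0]
    - [[0,0,0],0,0]

```text
time_s: 23.85
ee_pos: [531.5, -191.5, 65.6]
ee_rot: [-180.0, -0.0, 39.9]
force: [-0.2, -0.2, 0.3]
gripper_width: 91.0
gripper_force: 0.0
```

```bash
python3 - <<'E'
from h import *
for n in('top','scene'):
    d=env.grab_frame(n); np.save(n+'4.npy',d,allow_pickle=True); print(n,fit(d,'collar',(606,77),4), fit(d,'bar',(532,-192)))
print(env.state()['ee_pos'],env.state()['ee_rot'],env.state()['time_s'])
E
```

```text
top [604.73  77.75   3.21  19.29] [ 553.63 -177.46   67.75    6.6 ]
scene [ 6.0681e+02  7.6630e+01 -3.0000e-02  2.1000e+01] [ 526.84 -180.63  162.33   12.85]
[ 531.94162198 -190.31502815   65.60148632] [-1.79980925e+02 -1.47945372e-02  4.00724044e+01] 23.95
```

Collar is within 0.4 mm, so the bias is (0, −1.8). Now the bar.

>>> move_arm:
  plan:
    - [[0,0,-3],0,0]
    - [[0,0,-3],0,0]
    - [[0,0,-2],0,0]
    - [[0,0,-1.0],0,0]
    - [[0,0,0],0,0]

```text
time_s: 24.45
ee_pos: [531.2, -189.9, -25.5]
ee_rot: [-179.9, 0.1, 40.1]
force: [-0.5, 1.0, -0.6]
gripper_width: 90.9
gripper_force: 0.0
```

>>> move_arm:
  plan:
    - [[0,0,-0.3],0,0.1]
    - [[0,0,0],0,0.3]
    - [[0,0,0],0,0.5]
    - [[0,0,0],0,1]
    - [[0,0,0],0,1]

```text
time_s: 24.95
ee_pos: [532.0, -191.3, -26.8]
ee_rot: [179.9, -0.0, 40.0]
force: [-0.7, 0.4, 0.5]
gripper_width: 54.0
gripper_force: 0.0
```

>>> move_arm:
  plan:
    - [[0,0,0],0,1]
    - [[0,0,0],0,1]
    - [[0,0,0],0,1]
    - [[0,0,0],0,1]

```text
time_s: 25.35
ee_pos: [531.8, -191.3, -27.3]
ee_rot: [180.0, -0.0, 40.0]
force: [0.7, -0.7, -0.0]
gripper_width: 33.9
gripper_force: 30.0
```

>>> move_arm:
  plan:
    - [[0,0,2],0,1]
    - [[0,0,4],0,1]
    - [[0,0,4],0,1]
    - [[0.7,3.4,0],-4,1]
    - [[0.7,3.4,0],-4,1]

```text
time_s: 25.85
ee_pos: [546.1, -123.1, 73.6]
ee_rot: [179.9, -0.1, 31.7]
force: [0.2, 0.2, -4.6]
gripper_width: 34.0
gripper_force: 30.0
```

>>> move_arm:
  plan:
    - [[0.7,3.4,0],-4,1]
    - [[0.7,3.4,0],-4,1]
    - [[0.7,3.4,0],-4,1]
    - [[0.7,3.4,0],-4,1]
    - [[0.7,3.4,0],-4,1]

```text
time_s: 26.35
ee_pos: [579.9, 48.2, 71.7]
ee_rot: [-180.0, 0.1, 11.8]
force: [-0.0, -1.6, -3.5]
gripper_width: 33.6
gripper_force: 30.0
```

>>> move_arm:
  plan:
    - [[0.7,3.4,0],-4,1]
    - [[0.7,3.4,0],-4,1]
    - [[0.7,3.4,0],-4,1]
    - [[0.7,3.4,0],-4,1]
    - [[0.7,3.4,0],-4,1]

```text
time_s: 26.85
ee_pos: [614.9, 218.0, 71.4]
ee_rot: [179.9, 0.1, -8.2]
force: [0.4, -0.3, -3.3]
gripper_width: 34.0
gripper_force: 30.0
```

>>> move_arm:
  plan:
    - [[0.8,3.4,0],-4,1]
    - [[1.0,3.9,0],-3.4,1]
    - [[0,0,-3],0,1]
    - [[0,0,-3],0,1]
    - [[0,0,-2],0,1]

```text
time_s: 27.35
ee_pos: [631.2, 289.4, -11.2]
ee_rot: [179.8, 0.3, -15.4]
force: [-0.5, 0.0, -3.5]
gripper_width: 34.0
gripper_force: 30.0
```

>>> move_arm:
  plan:
    - [[0,0,-0.6],0,1]
    - [[0,0,-0.3],0,1]
    - [[0,0,0],0,1]
    - [[0,0,0],0,1]

```text
time_s: 27.75
ee_pos: [634.7, 290.1, -14.9]
ee_rot: [-179.9, -0.1, -15.4]
force: [-0.9, 0.3, -4.2]
gripper_width: 33.9
gripper_force: 30.0
```

>>> move_arm:
  plan:
    - [[-0.07,-0.05,-0.4],0,1]
    - [[0,0,-0.3],0,1]
    - [[0,0,0],0,1]
    - [[0,0,0],0,1]

```text
time_s: 28.15
ee_pos: [633.0, 289.3, -23.2]
ee_rot: [180.0, -0.0, -15.4]
force: [0.8, -0.2, -2.9]
gripper_width: 33.8
gripper_force: 30.0
```

>>> move_arm:
  plan:
    - [[0,0,-0.1],0,1]
    - [[0,0,0],0,1]

```text
time_s: 28.35
ee_pos: [633.1, 289.3, -23.2]
ee_rot: [-180.0, -0.0, -15.4]
force: [-2.1, -1.3, 4.6]
gripper_width: 33.6
gripper_force: 30.0
```

>>> move_arm:
  plan:
    - [[0,0,0.05],0,0.6]
    - [[0,0,0],0,0.5]
    - [[0,0,0],0,0.3]
    - [[0,0,0],0,0]
    - [[0,0,0],0,0]

```text
time_s: 28.85
ee_pos: [633.1, 289.3, -24.0]
ee_rot: [180.0, 0.0, -15.4]
force: [0.3, 0.5, -0.3]
gripper_width: 65.8
gripper_force: 0.0
```

>>> move_arm:
  plan:
    - [[0,0,2],0,0]
    - [[0,0,4],0,0]
    - [[0,0,4],0,0]
    - [[-1.1,-3.6,0],3,0]
    - [[-1.1,-3.6,0],3,0]

```text
time_s: 29.35
ee_pos: [611.9, 217.6, 77.9]
ee_rot: [-179.9, -0.2, -9.2]
force: [-0.8, -1.5, -1.5]
gripper_width: 91.1
gripper_force: 0.0
```

>>> move_arm:
  plan:
    - [[-1.1,-3.6,0],3,0]
    - [[-1.1,-3.6,0],3,0]
    - [[-1.1,-3.6,0],3,0]
    - [[-1.1,-3.6,0],3,0]
    - [[-1.1,-3.6,0],3,0]

```text
time_s: 29.85
ee_pos: [555.5, 36.0, 76.3]
ee_rot: [180.0, -0.0, 5.7]
force: [1.4, 0.6, -0.2]
gripper_width: 91.2
gripper_force: 0.0
```

>>> move_arm:
  plan:
    - [[-1.1,-3.6,0],3,0]
    - [[-1.1,-3.6,0],3,0]
    - [[-1.1,-3.6,0],3,0]
    - [[-1.1,-3.6,0],3,0]
    - [[-1.1,-3.6,0],3,0]

```text
time_s: 30.35
ee_pos: [500.6, -144.1, 76.4]
ee_rot: [180.0, -0.0, 20.7]
force: [0.1, 0.5, -0.6]
gripper_width: 90.9
gripper_force: 0.0
```

>>> move_arm:
  plan:
    - [[-1.1,-3.6,0],3,0]
    - [[-1.1,-3.6,0],3,0]
    - [[-1.1,-3.6,0],3.4,0]
    - [[-1.3,-3.4,0],0,0]
    - [[0,0,0],0,0]

```text
time_s: 30.85
ee_pos: [454.0, -288.3, 76.3]
ee_rot: [179.9, 0.0, 29.7]
force: [-0.5, 0.2, 0.4]
gripper_width: 91.2
gripper_force: 0.0
```

```bash
python3 - <<'E'
from h import *
for n in('top','scene'):
    d=env.grab_frame(n); np.save(n+'5.npy',d,allow_pickle=True); print(n,fit(d,'bar',(634,288),4), fit(d,'hex_nut',(466,97),4),fit(d,'plug',(630,-71)),fit(d,'taper_cup',(430,288)))
print(env.state()['ee_pos'],env.state()['ee_rot'],env.state()['time_s'])
E
```

```text
top [631.24 288.14 164.73  19.96] [464.98  97.59  57.65  24.95] [629.96 -71.29   4.33  19.32] [429.63 288.18   3.89  50.79]
scene [633.03 287.23 163.57  17.76] [467.67  96.7   -1.01  13.55] [630.33 -71.97   3.48  29.88] [ 4.3106e+02  2.8863e+02 -8.0000e-02  1.9140e+01]
[ 454.76870572 -285.06900241   76.116185  ] [-1.79986160e+02 -1.78249239e-02  2.98800189e+01] 30.95
```

The bar is 2.1 mm short in x in both cameras, with yaw good. I'll go back and shift it.

>>> move_arm:
  plan:
    - [[1.3,3.4,0],0,0]
    - [[1.1,3.6,0],-3.4,0]
    - [[1.1,3.6,0],-3,0]
    - [[1.1,3.6,0],-3,0]
    - [[1.1,3.6,0],-3,0]

```text
time_s: 31.45
ee_pos: [512.3, -103.7, 76.3]
ee_rot: [-180.0, -0.0, 17.6]
force: [1.2, -0.6, -0.4]
gripper_width: 91.3
gripper_force: 0.0
```

>>> move_arm:
  plan:
    - [[1.1,3.6,0],-3,0]
    - [[1.1,3.6,0],-3,0]
    - [[1.1,3.6,0],-3,0]
    - [[1.1,3.6,0],-3,0]
    - [[1.1,3.6,0],-3,0]

```text
time_s: 31.95
ee_pos: [566.8, 76.5, 76.2]
ee_rot: [-180.0, 0.0, 2.6]
force: [0.4, -0.1, 0.5]
gripper_width: 91.2
gripper_force: 0.0
```

>>> move_arm:
  plan:
    - [[1.1,3.6,0],-3,0]
    - [[1.1,3.6,0],-3,0]
    - [[1.1,3.6,0],-3,0]
    - [[1.1,3.6,0],-3,0]
    - [[1.1,3.6,0],-3,0]

```text
time_s: 32.45
ee_pos: [621.2, 256.6, 76.1]
ee_rot: [180.0, 0.0, -12.4]
force: [0.7, 0.2, -0.1]
gripper_width: 91.1
gripper_force: 0.0
```

>>> move_arm:
  plan:
    - [[1.1,3.6,0],-3,0]
    - [[0,0,0],0,0]
    - [[0,0,-3],0,0]
    - [[0,0,-3],0,0]
    - [[0,0,-2],0,0]

```text
time_s: 32.95
ee_pos: [630.6, 289.5, -6.0]
ee_rot: [179.9, 0.2, -15.3]
force: [-0.3, 0.3, 0.4]
gripper_width: 91.0
gripper_force: 0.0
```

>>> move_arm:
  plan:
    - [[0,0,-1],0,0]
    - [[0,0,0],0,0]
    - [[0,0,0],0,0]

```text
time_s: 33.25
ee_pos: [633.5, 289.8, -12.8]
ee_rot: [-180.0, -0.1, -15.4]
force: [-0.2, -0.2, 0.1]
gripper_width: 91.4
gripper_force: 0.0
```

>>> move_arm:
  plan:
    - [[0,0,-0.7],0,0]
    - [[0,0,-0.3],0,0.2]
    - [[0,0,0],0,0.4]
    - [[0,0,0],0,1]
    - [[0,0,0],0,1]

```text
time_s: 33.75
ee_pos: [633.2, 289.4, -23.6]
ee_rot: [-180.0, -0.0, -15.4]
force: [0.5, 0.2, 0.3]
gripper_width: 62.1
gripper_force: 0.0
```

>>> move_arm:
  plan:
    - [[0,0,0],0,1]
    - [[0,0,0],0,1]
    - [[0,0,0],0,1]
    - [[0,0,0],0,1]

```text
time_s: 34.15
ee_pos: [633.1, 289.3, -23.8]
ee_rot: [180.0, -0.0, -15.4]
force: [-0.3, -0.2, -0.0]
gripper_width: 34.0
gripper_force: 30.0
```

>>> move_arm:
  plan:
    - [[0,0,0.3],0,1]
    - [[0.2,0,0],0,1]
    - [[0,0,0],0,1]
    - [[0,0,0],0,1]

```text
time_s: 34.55
ee_pos: [634.8, 289.2, -21.3]
ee_rot: [180.0, 0.0, -15.4]
force: [0.5, 0.4, -4.0]
gripper_width: 33.5
gripper_force: 30.0
```

>>> move_arm:
  plan:
    - [[0.03,0,-0.2],0,1]
    - [[0,0,0],0,1]
    - [[0,0,0],0,1]

```text
time_s: 34.85
ee_pos: [635.2, 289.3, -23.1]
ee_rot: [180.0, 0.0, -15.4]
force: [0.9, 0.5, -3.9]
gripper_width: 34.0
gripper_force: 30.0
```

>>> move_arm:
  plan:
    - [[0,0,-0.1],0,1]
    - [[0,0,0],0,1]

```text
time_s: 35.05
ee_pos: [635.4, 289.4, -23.8]
ee_rot: [-180.0, -0.0, -15.4]
force: [-0.4, 0.5, -4.0]
gripper_width: 33.7
gripper_force: 30.0
```

>>> move_arm:
  plan:
    - [[0,0,-0.1],0,1]
    - [[0,0,0],0,1]

```text
time_s: 35.25
ee_pos: [635.5, 289.4, -23.8]
ee_rot: [-180.0, -0.0, -15.4]
force: [-2.3, -0.8, 3.7]
gripper_width: 33.7
gripper_force: 30.0
```

>>> move_arm:
  plan:
    - [[0,0,0.05],0,0.6]
    - [[0,0,0],0,0.5]
    - [[0,0,0],0,0.3]
    - [[0,0,0],0,0]
    - [[0,0,0],0,0]

```text
time_s: 35.75
ee_pos: [635.4, 289.4, -24.4]
ee_rot: [180.0, -0.0, -15.4]
force: [-0.0, 0.0, 0.7]
gripper_width: 65.8
gripper_force: 0.0
```

>>> move_arm:
  plan:
    - [[0,0,2],0,0]
    - [[0,0,4],0,0]
    - [[0,0,4],0,0]
    - [[-1.1,-3.6,0],3,0]
    - [[-1.1,-3.6,0],3,0]

```text
time_s: 36.25
ee_pos: [614.2, 217.6, 77.4]
ee_rot: [-179.9, -0.2, -9.2]
force: [0.7, -1.5, 0.4]
gripper_width: 91.4
gripper_force: 0.0
```

>>> move_arm:
  plan:
    - [[-1.1,-3.6,0],3,0]
    - [[-1.1,-3.6,0],3,0]
    - [[-1.1,-3.6,0],3,0]
    - [[-1.1,-3.6,0],3,0]
    - [[-1.1,-3.6,0],3,0]

```text
time_s: 36.75
ee_pos: [557.8, 36.0, 75.8]
ee_rot: [180.0, -0.0, 5.7]
force: [0.6, -0.8, 0.5]
gripper_width: 91.3
gripper_force: 0.0
```

>>> move_arm:
  plan:
    - [[-1.1,-3.6,0],3,0]
    - [[-1.1,-3.6,0],3,0]
    - [[-1.1,-3.6,0],3,0]
    - [[-1.1,-3.6,0],3,0]
    - [[-1.1,-3.6,0],3,0]

```text
time_s: 37.25
ee_pos: [502.9, -144.1, 75.9]
ee_rot: [180.0, -0.0, 20.7]
force: [-0.3, 0.1, -0.6]
gripper_width: 91.0
gripper_force: 0.0
```

>>> move_arm:
  plan:
    - [[-1.2,-3.6,0],3,0]
    - [[-1.2,-3.6,0],3,0]
    - [[-1.2,-3.6,0],3.4,0]
    - [[-1.3,-3.4,0],0,0]
    - [[0,0,0],0,0]

```text
time_s: 37.75
ee_pos: [453.3, -288.3, 75.8]
ee_rot: [179.9, 0.0, 29.7]
force: [-0.3, -0.0, -0.2]
gripper_width: 91.0
gripper_force: 0.0
```

```bash
python3 - <<'E'
from h import *
for n in('top','scene'):
    d=env.grab_frame(n); np.save(n+'6.npy',d,allow_pickle=True); print(n,fit(d,'bar',(634,288),4))
print(env.state()['ee_pos'],env.state()['ee_rot'],env.state()['time_s'])
E
```

```text
top [633.81 288.16 164.51  18.66]
scene [635.25 287.26 164.    17.91]
[ 454.03376387 -285.07537359   75.62580239] [-1.79986356e+02 -1.61641245e-02  2.98805741e+01] 37.85
```

Bar is within 0.4 mm. Now the sleeve, gripped by the flange rim with the tip about 25 mm above its foot.

>>> move_arm:
  plan:
    - [[0,0,-3],0,0]
    - [[0,0,-3],0,0]
    - [[0,0,-2.3],0,0]
    - [[0,0,0],0,0]
    - [[0,0,0],0,0.2]

```text
time_s: 38.35
ee_pos: [454.9, -283.8, -7.1]
ee_rot: [-180.0, -0.0, 30.1]
force: [-0.0, 0.5, -0.5]
gripper_width: 85.9
gripper_force: 0.0
```

>>> move_arm:
  plan:
    - [[0,0,0],0,0.3]
    - [[0,0,0],0,1]
    - [[0,0,0],0,1]
    - [[0,0,0],0,1]
    - [[0,0,0],0,1]

```text
time_s: 38.85
ee_pos: [455.4, -285.1, -6.1]
ee_rot: [179.9, -0.1, 30.0]
force: [0.4, 1.8, 7.0]
gripper_width: 67.6
gripper_force: 30.0
```

>>> move_arm:
  plan:
    - [[0,0,1],0,1]
    - [[0,0,3],0,1]
    - [[0,0,4],0,1]
    - [[0,0,2],0,1]
    - [[0,0,0],0,1]

```text
time_s: 39.35
ee_pos: [455.9, -285.9, 95.7]
ee_rot: [179.7, -0.2, 30.0]
force: [0.7, -0.4, -2.4]
gripper_width: 67.6
gripper_force: 30.0
```

>>> move_arm:
  plan:
    - [[-0.1,3.6,0],0,1]
    - [[-0.1,3.6,0],0,1]
    - [[-0.1,3.6,0],0,1]
    - [[-0.1,3.6,0],0,1]
    - [[-0.1,3.6,0],0,1]

```text
time_s: 39.85
ee_pos: [447.5, -103.0, 91.0]
ee_rot: [-179.9, 0.2, 30.0]
force: [1.4, -0.4, -2.4]
gripper_width: 67.7
gripper_force: 30.0
```

>>> move_arm:
  plan:
    - [[-0.1,3.6,0],0,1]
    - [[-0.1,3.6,0],0,1]
    - [[-0.1,3.6,0],0,1]
    - [[-0.1,3.6,0],0,1]
    - [[-0.1,3.6,0],0,1]

```text
time_s: 40.35
ee_pos: [442.5, 76.4, 91.1]
ee_rot: [-179.9, 0.2, 30.0]
force: [0.6, 0.4, -2.4]
gripper_width: 67.5
gripper_force: 30.0
```

>>> move_arm:
  plan:
    - [[-0.2,3.6,0],0,1]
    - [[-0.2,3.6,0],0,1]
    - [[-0.2,3.6,0],0,1]
    - [[-0.2,3.6,0],0,1]
    - [[-0.2,3.6,0],0,1]

```text
time_s: 40.85
ee_pos: [432.7, 255.9, 90.9]
ee_rot: [180.0, 0.2, 30.0]
force: [0.8, -0.6, -2.6]
gripper_width: 67.4
gripper_force: 30.0
```

>>> move_arm:
  plan:
    - [[-0.2,3.5,0],0,1]
    - [[0,0,0],0,1]
    - [[0,0,0],0,1]
    - [[0,0,0],0,1]

```text
time_s: 41.25
ee_pos: [431.4, 288.9, 91.5]
ee_rot: [180.0, 0.2, 30.0]
force: [-0.8, -0.0, -3.0]
gripper_width: 67.4
gripper_force: 30.0
```

```bash
python3 - <<'E'
from h import *
for n in('top','scene'):
    d=env.grab_frame(n); np.save(n+'7.npy',d,allow_pickle=True); print(n,fit(d,'sleeve',(430,288),97.6))
print(env.state()['ee_pos'],env.state()['time_s'])
E
```

```text
top [ 4.4243e+02  3.0593e+02 -2.4000e-01  1.5120e+01]
scene [446.02 286.49   6.78   6.03]
[432.00331252 289.01987231  92.14972058] 41.35
```

>>> move_arm:
  plan:
    - [[0,0.12,-2],0,1]
    - [[0,0,-2],0,1]
    - [[0,0,-1],0,1]
    - [[0,0,0],0,1]
    - [[0,0,0],0,1]

```text
time_s: 41.85
ee_pos: [432.9, 291.4, 43.1]
ee_rot: [180.0, -0.0, 30.0]
force: [0.7, -0.1, -2.2]
gripper_width: 67.2
gripper_force: 30.0
```

>>> move_arm:
  plan:
    - [[0,0,-0.5],0,1]
    - [[0,0,-0.5],0,1]
    - [[0,0,0],0,1]
    - [[0,0,0],0,1]

```text
time_s: 42.25
ee_pos: [432.3, 291.6, 32.7]
ee_rot: [180.0, 0.0, 30.0]
force: [-0.1, -0.9, -3.1]
gripper_width: 68.0
gripper_force: 30.0
```

>>> move_arm:
  plan:
    - [[0,0,-0.5],0,1]
    - [[0,0,-0.3],0,1]
    - [[0,0,0],0,1]
    - [[0,0,0],0,1]

```text
time_s: 42.65
ee_pos: [432.3, 291.5, 24.5]
ee_rot: [180.0, 0.0, 30.0]
force: [-0.0, 0.5, -2.8]
gripper_width: 67.7
gripper_force: 30.0
```

>>> move_arm:
  plan:
    - [[-0.05,-0.1,-0.4],0,1]
    - [[0,0,-0.3],0,1]
    - [[0,0,0],0,1]
    - [[0,0,0],0,1]

```text
time_s: 43.05
ee_pos: [431.8, 290.5, 17.6]
ee_rot: [180.0, 0.0, 30.0]
force: [-0.2, -0.8, -3.2]
gripper_width: 67.2
gripper_force: 30.0
```

>>> move_arm:
  plan:
    - [[0,0,-0.3],0,1]
    - [[0,0,-0.2],0,1]
    - [[0,0,0],0,1]

```text
time_s: 43.35
ee_pos: [431.6, 290.3, 12.3]
ee_rot: [180.0, 0.0, 30.0]
force: [0.0, 0.7, -2.9]
gripper_width: 67.3
gripper_force: 30.0
```

>>> move_arm:
  plan:
    - [[0,0,-0.2],0,1]
    - [[0,0,-0.1],0,1]
    - [[0,0,0],0,1]

```text
time_s: 43.65
ee_pos: [431.7, 290.5, 9.5]
ee_rot: [180.0, 0.0, 30.0]
force: [0.5, -0.5, -2.9]
gripper_width: 67.5
gripper_force: 30.0
```

>>> move_arm:
  plan:
    - [[0,0,-0.2],0,1]
    - [[0,0,0],0,1]

```text
time_s: 43.85
ee_pos: [431.7, 290.5, 7.5]
ee_rot: [180.0, 0.0, 30.0]
force: [1.1, 0.1, -2.6]
gripper_width: 67.7
gripper_force: 30.0
```

>>> move_arm:
  plan:
    - [[0,0,-0.1],0,1]
    - [[0,0,0],0,1]

```text
time_s: 44.05
ee_pos: [431.8, 290.5, 6.6]
ee_rot: [180.0, 0.0, 30.0]
force: [0.7, 0.9, -3.3]
gripper_width: 67.5
gripper_force: 30.0
```

>>> move_arm:
  plan:
    - [[0,0,-0.1],0,1]
    - [[0,0,0],0,1]

```text
time_s: 44.25
ee_pos: [432.0, 290.6, 6.2]
ee_rot: [180.0, -0.0, 30.0]
force: [-1.0, 0.3, 1.7]
gripper_width: 67.5
gripper_force: 30.0
```

>>> move_arm:
  plan:
    - [[0,0,-0.1],0,1]
    - [[0,0,0],0,1]

```text
time_s: 44.45
ee_pos: [432.0, 290.6, 6.0]
ee_rot: [180.0, -0.0, 30.0]
force: [-3.7, -1.1, 9.9]
gripper_width: 67.6
gripper_force: 30.0
```

>>> move_arm:
  plan:
    - [[0,0,0.05],0,0.22]
    - [[0,0,0],0,0.2]
    - [[0,0,0],0,0.1]
    - [[0,0,0],0,0]
    - [[0,0,0],0,0]

```text
time_s: 44.95
ee_pos: [431.9, 290.5, 5.0]
ee_rot: [180.0, 0.0, 30.0]
force: [0.1, -0.2, 0.4]
gripper_width: 90.5
gripper_force: 0.0
```

>>> move_arm:
  plan:
    - [[0,0,2],0,0]
    - [[0,0,4],0,0]
    - [[0,0,4],0,0]
    - [[1.6,-3,0],0,0]
    - [[1.6,-3,0],0,0]

```text
time_s: 45.45
ee_pos: [464.9, 230.9, 106.8]
ee_rot: [180.0, -0.2, 30.1]
force: [-0.5, -0.9, -0.2]
gripper_width: 91.3
gripper_force: 0.0
```

>>> move_arm:
  plan:
    - [[1.6,-3,0],0,0]
    - [[1.6,-3,0],0,0]
    - [[1.6,-3,0],0,0]
    - [[1.6,-3,0],0,0]
    - [[1.6,-3,0],0,0]

```text
time_s: 45.95
ee_pos: [544.3, 79.2, 105.1]
ee_rot: [-180.0, 0.0, 30.0]
force: [0.4, 0.2, -0.6]
gripper_width: 91.3
gripper_force: 0.0
```

>>> move_arm:
  plan:
    - [[1.7,-3,0],0,0]
    - [[1.7,-3,0],0,0]
    - [[1.7,-3,0],0,0]
    - [[1.7,-3,0],0,0]
    - [[1.8,-3,0],0,0]

```text
time_s: 46.45
ee_pos: [630.3, -70.8, 104.9]
ee_rot: [-180.0, 0.0, 30.0]
force: [0.4, 0.5, -0.5]
gripper_width: 90.9
gripper_force: 0.0
```

```bash
python3 - <<'E'
from h import *
t=[]
for n in('top','scene'):
    d=env.grab_frame(n); np.save(n+'8.npy',d,allow_pickle=True); P=cloud(d); c=np.hypot(P[...,0]-430,P[...,1]-289)
    q=P[(c>25)&(c<33)][:,2]; print(n,fit(d,'sleeve',(430,288),12),np.nanpercentile(q,[25,50,75]))
    t.append(np.clip(rect(d,(430,288),56,.3,60).astype(float)*1.7,0,255).astype(np.uint8))
cv2.imwrite('pics/sl.png',np.hstack(t)[:,:,::-1])
print(env.state()['ee_pos'],env.state()['time_s'])
E
```

```text
top [447.12 283.73   3.6   11.29] [53.19503132 54.7955175  55.87313147]
scene [430.92 287.97   1.94  32.65] [ 8.70962776 30.38027661 53.84728491]
[631.86567245 -73.22330556 104.58593836] 46.55
```

View pics/sl.png

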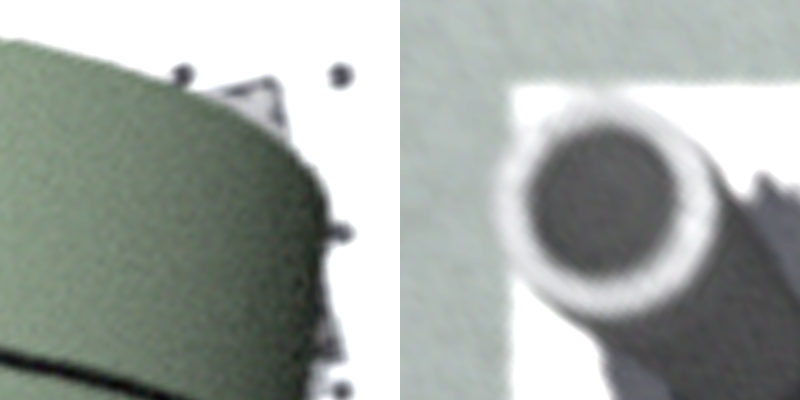

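The scene view shows the sleeve ring level in the cup at (430.9,288.0) for the home height, so it is seated. Now the plug.

>>> move_arm:
  plan:
    - [[0,0,-3],0,0]
    - [[0,0,-2],0,0]
    - [[0,0,0],0,0]
    - [[0,0,0],0,0]
    - [[0,0,0],0,0]

```text
time_s: 47.05
ee_pos: [630.8, -69.2, 56.6]
ee_rot: [179.9, -0.1, 30.0]
force: [0.3, 0.2, 0.3]
gripper_width: 91.0
gripper_force: 0.0
```

>>> move_arm:
  plan:
    - [[-0.05,-0.05,-2],0,0]
    - [[0,0,-1.5],0,0.2]
    - [[0,0,0],0,0.3]
    - [[0,0,0],0,0.4]

```text
time_s: 47.45
ee_pos: [630.1, -69.9, 21.3]
ee_rot: [179.9, -0.1, 30.0]
force: [-0.0, -0.4, -0.2]
gripper_width: 70.0
gripper_force: 0.0
```

>>> move_arm:
  plan:
    - [[0,0,-0.5],0,0.5]
    - [[0,0,0],0,0.5]
    - [[0,0,0],0,0.5]

```text
time_s: 47.75
ee_pos: [629.6, -70.0, 15.6]
ee_rot: [180.0, -0.0, 30.0]
force: [0.3, -0.8, 0.3]
gripper_width: 47.0
gripper_force: 0.0
```

>>> move_arm:
  plan:
    - [[0.05,0,-0.25],0,0.5]
    - [[0,0,0],0,1]
    - [[0,0,0],0,1]
    - [[0,0,0],0,1]
    - [[0,0,0],0,1]

```text
time_s: 48.25
ee_pos: [629.9, -70.0, 12.6]
ee_rot: [180.0, 0.0, 30.0]
force: [-0.2, 0.2, -1.5]
gripper_width: 27.1
gripper_force: 30.0
```

>>> move_arm:
  plan:
    - [[0,0,0],0,1]
    - [[0,0,0],0,1]

```text
time_s: 48.45
ee_pos: [629.9, -70.0, 12.6]
ee_rot: [180.0, 0.0, 30.0]
force: [0.5, -0.1, -0.7]
gripper_width: 27.1
gripper_force: 30.0
```

>>> move_arm:
  plan:
    - [[0,0,1],0,1]
    - [[0,0,3],0,1]
    - [[0,0,4],0,1]
    - [[0,0,3],0,1]
    - [[-1.6,3,0],0,1]

```text
time_s: 48.95
ee_pos: [619.0, -42.7, 128.4]
ee_rot: [179.5, -0.6, 29.8]
force: [0.7, 0.3, -2.1]
gripper_width: 27.3
gripper_force: 30.0
```

>>> move_arm:
  plan:
    - [[-1.6,3,0],0,1]
    - [[-1.6,3,0],0,1]
    - [[-1.6,3,0],0,1]
    - [[-1.6,3,0],0,1]
    - [[-1.7,3,0],0,1]

```text
time_s: 49.45
ee_pos: [531.9, 111.2, 123.2]
ee_rot: [-180.0, -0.0, 30.0]
force: [-0.4, 0.5, -2.0]
gripper_width: 27.3
gripper_force: 30.0
```

>>> move_arm:
  plan:
    - [[-1.7,3,0],0,1]
    - [[-1.7,3,0],0,1]
    - [[-1.7,3,0],0,1]
    - [[-1.7,3,0],0,1]
    - [[-1.7,3,0],0,1]

```text
time_s: 49.95
ee_pos: [446.9, 261.1, 123.2]
ee_rot: [-180.0, -0.0, 30.0]
force: [1.3, 0.3, -1.5]
gripper_width: 27.5
gripper_force: 30.0
```

>>> move_arm:
  plan:
    - [[-1.7,3,0],0,1]
    - [[0,0,0],0,1]
    - [[0,0,0],0,1]
    - [[0,0,0],0,1]
    - [[0,0,0],0,1]

```text
time_s: 50.45
ee_pos: [431.3, 289.1, 122.8]
ee_rot: [180.0, 0.0, 29.9]
force: [1.1, -0.9, -1.7]
gripper_width: 27.6
gripper_force: 30.0
```

>>> move_arm:
  plan:
    - [[-0.1,0.1,-2],0,1]
    - [[0,0,-2],0,1]
    - [[0,0,-0.5],0,1]
    - [[0,0,0],0,1]
    - [[0,0,0],0,1]

```text
time_s: 50.95
ee_pos: [430.7, 291.1, 78.4]
ee_rot: [180.0, -0.1, 30.0]
force: [-0.3, -0.1, -1.9]
gripper_width: 27.7
gripper_force: 30.0
```

>>> move_arm:
  plan:
    - [[0,0,0],0,1]
    - [[0,0,0],0,1]

```text
time_s: 51.15
ee_pos: [430.4, 291.3, 78.5]
ee_rot: [180.0, -0.1, 30.0]
force: [0.1, 0.2, -2.8]
gripper_width: 26.9
gripper_force: 30.0
```

>>> move_arm:
  plan:
    - [[0,-0.1,-1],0,1]
    - [[0,0,-1],0,1]
    - [[0,0,0],0,1]
    - [[0,0,0],0,1]

```text
time_s: 51.55
ee_pos: [429.4, 289.8, 57.0]
ee_rot: [180.0, 0.1, 30.0]
force: [-0.9, 0.4, -1.6]
gripper_width: 27.1
gripper_force: 30.0
```

>>> move_arm:
  plan:
    - [[0,0,-0.5],0,1]
    - [[0,0,-0.5],0,1]
    - [[0,0,0],0,1]
    - [[0,0,0],0,1]

```text
time_s: 51.95
ee_pos: [429.8, 290.0, 47.5]
ee_rot: [180.0, 0.0, 30.0]
force: [0.4, 0.5, -2.0]
gripper_width: 27.3
gripper_force: 30.0
```

>>> move_arm:
  plan:
    - [[0,0,-0.3],0,1]
    - [[0,0,-0.3],0,1]
    - [[0,0,0],0,1]

```text
time_s: 52.25
ee_pos: [429.5, 289.8, 41.3]
ee_rot: [180.0, 0.1, 30.0]
force: [-0.6, -0.4, -3.0]
gripper_width: 27.1
gripper_force: 30.0
```

>>> move_arm:
  plan:
    - [[0.07,0.05,-0.2],0,1]
    - [[0,0,-0.1],0,1]
    - [[0,0,0],0,1]

```text
time_s: 52.55
ee_pos: [430.5, 290.5, 38.5]
ee_rot: [180.0, 0.0, 30.0]
force: [-0.1, -0.1, -2.5]
gripper_width: 27.2
gripper_force: 30.0
```

>>> move_arm:
  plan:
    - [[0,0,-0.2],0,1]
    - [[0,0,0],0,1]

```text
time_s: 52.75
ee_pos: [430.4, 290.4, 36.5]
ee_rot: [180.0, 0.0, 30.0]
force: [-0.1, -0.4, -2.2]
gripper_width: 27.2
gripper_force: 30.0
```

>>> move_arm:
  plan:
    - [[0,0,-0.1],0,1]
    - [[0,0,0],0,1]

```text
time_s: 52.95
ee_pos: [430.5, 290.5, 35.6]
ee_rot: [180.0, 0.0, 30.0]
force: [-0.1, 0.6, -1.3]
gripper_width: 27.1
gripper_force: 30.0
```

>>> move_arm:
  plan:
    - [[0,0,-0.1],0,1]
    - [[0,0,0],0,1]

```text
time_s: 53.15
ee_pos: [430.6, 290.6, 34.7]
ee_rot: [180.0, -0.0, 30.0]
force: [-0.1, -0.1, -2.4]
gripper_width: 27.3
gripper_force: 30.0
```

>>> move_arm:
  plan:
    - [[0,0,-0.1],0,1]
    - [[0,0,0],0,1]

```text
time_s: 53.35
ee_pos: [430.7, 290.6, 34.6]
ee_rot: [180.0, -0.0, 30.0]
force: [-1.4, -1.2, 4.4]
gripper_width: 27.5
gripper_force: 30.0
```

>>> move_arm:
  plan:
    - [[0,0,-0.05],0,1]
    - [[0,0,0],0,1]

```text
time_s: 53.55
ee_pos: [430.7, 290.6, 34.5]
ee_rot: [180.0, -0.0, 30.0]
force: [-1.0, -1.9, 8.2]
gripper_width: 27.1
gripper_force: 30.0
```

Seated at 34.5, against 34.6 expected. I'll release, lift off, move away and verify everything.

>>> move_arm:
  plan:
    - [[0,0,0.05],0,0.65]
    - [[0,0,0],0,0.55]
    - [[0,0,0],0,0.3]
    - [[0,0,0],0,0]
    - [[0,0,0],0,0]

```text
time_s: 54.05
ee_pos: [430.5, 290.5, 33.5]
ee_rot: [180.0, 0.0, 30.0]
force: [-0.4, 0.4, 0.7]
gripper_width: 61.3
gripper_force: 0.0
```

>>> move_arm:
  plan:
    - [[0,0,2],0,0]
    - [[0,0,4],0,0]
    - [[0,0,4],0,0]
    - [[0.5,-3.5,0],0,0]
    - [[0.5,-3.5,0],0,0]

```text
time_s: 54.55
ee_pos: [441.5, 220.7, 135.1]
ee_rot: [180.0, -0.2, 30.1]
force: [0.8, -0.7, -0.0]
gripper_width: 91.0
gripper_force: 0.0
```

>>> move_arm:
  plan:
    - [[0,-3.5,0],0,0]
    - [[0,-3.5,0],0,0]
    - [[0,-3.5,0],0,0]
    - [[0,-3.5,0],0,0]
    - [[0,-3.5,0],0,0]

```text
time_s: 55.05
ee_pos: [440.4, 44.2, 133.7]
ee_rot: [180.0, -0.0, 30.0]
force: [0.8, 0.7, 0.1]
gripper_width: 91.4
gripper_force: 0.0
```

>>> move_arm:
  plan:
    - [[0,-3.5,0],0,0]
    - [[0,-3.5,0],0,0]
    - [[0,-3.5,0],0,0]
    - [[0,-3.5,0],0,0]
    - [[0,-3.5,0],0,0]

```text
time_s: 55.55
ee_pos: [440.4, -130.9, 133.7]
ee_rot: [180.0, -0.0, 30.0]
force: [1.2, -0.5, 0.2]
gripper_width: 90.9
gripper_force: 0.0
```

>>> move_arm:
  plan:
    - [[0,-3.5,0],0,0]
    - [[0,-3.5,0],0,0]
    - [[0,0,0],0,0]
    - [[0,0,0],0,0]
    - [[0,0,0],0,0]

```text
time_s: 56.05
ee_pos: [440.3, -198.6, 133.5]
ee_rot: [-180.0, 0.0, 30.0]
force: [0.5, -0.3, -0.1]
gripper_width: 91.4
gripper_force: 0.0
```

```bash
python3 - <<'E'
from h import *
for n in('top','scene'):
    d=env.grab_frame(n)
    print(n,*[(k,fit(d,k,c,z)[:3]) for k,c,z in(('hex_nut',(466,97),4),('collar',(606,77),4),('bar',(634,288),4),('sleeve',(430,288),12),('plug',(430,288),22),('taper_cup',(430,288),0))])
    if n=='top': a=d['frame'][100:300,130:350]
    else: b=d['frame'][140:340,320:540]
cv2.imwrite('pics/fin.png',cv2.resize(np.clip(np.hstack([a,b]).astype(float)*1.4,0,255).astype(np.uint8),(800,364))[:,:,::-1])
print(env.state()['ee_pos'],env.state()['time_s'])
E
```

```text
top ('hex_nut', array([464.97,  97.59,  57.63])) ('collar', array([604.73,  77.74,   3.22])) ('bar', array([633.81, 288.19, 164.93])) ('sleeve', array([438.27, 299.7 ,   4.85])) ('plug', array([421.54, 284.08,   4.42])) ('taper_cup', array([429.25, 290.06,   3.24]))
scene ('hex_nut', array([467.43,  96.79,  -0.55])) ('collar', array([606.51,  76.6 ,   0.98])) ('bar', array([635.46, 287.27, 164.39])) ('sleeve', array([436.38, 294.4 ,   3.08])) ('plug', array([431.09, 288.49,   1.47])) ('taper_cup', array([432.18, 300.34,  12.17]))
[ 440.47872304 -198.43740334  133.64183175] 56.15
```

View pics/fin.png

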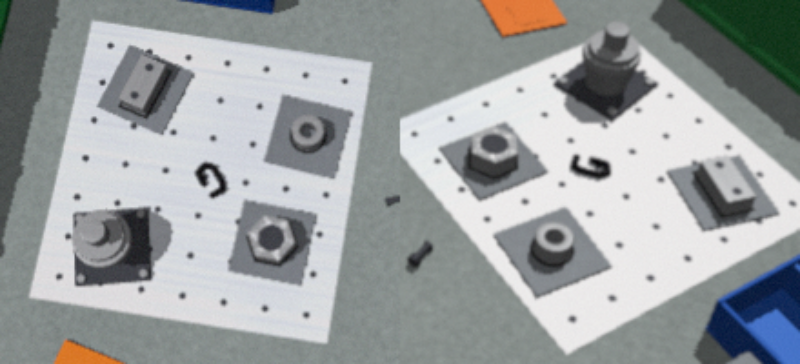

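All parts sit on their outlines: bar (150,85), collar (305,133) and nut (272,240) in the left crop. The plug and sleeve stand upright in the cup (100,235). I'm handing in.

```bash
python3 -c "
from workcell import env
print(env.job_done())"
```

```text
the job is handed in; nothing more can be done
None
```

The job is handed in at about 56 s: by camera the nut is within about 1 mm of its outline centre and the collar and bar within about 0.4 mm, and the sleeve and plug went in upright and in order, touching down within 0.3 mm of their expected home heights.

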